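# Put the loupes away, lock their case and shut the locker flap with the pull pole

## Task

Close the eye-test corner for the night: stand every loupe upright in the open case, one to a compartment, and lower the case's lid until it is fully shut; only then turn the lock collar beside it to its mark, so that its tongue lies square over the lid. Take the pull pole from its cradle, put its hook through the eye of the locker's raised hatch and swing the hatch right down until it hangs shut, never touching the hatch with the robot itself, then lay the pole back in its cradle the way it was. Leave the spectacle case, the little bottle and the dish where they are.

Things in the scene. Friction and masses are not known exactly. Their poses are not given: they have to be found in the camera images.
- loupe1_center (a point): stand loupe, may be absent: black upright barrel 32 mm in diameter on a foot flange 56 mm in diameter and 8 mm high (flange meets the barrel 10 mm up), 48 mm tall in all, about 70 g; the point is on its axis half-way up (24 mm above its underside), z up along the axis
- loupe2_center (a point): stand loupe, may be absent: black upright barrel 32 mm in diameter on a foot flange 56 mm in diameter and 8 mm high (flange meets the barrel 10 mm up), 48 mm tall in all, about 70 g; the point is on its axis half-way up (24 mm above its underside), z up along the axis
- loupe3_center (a point): stand loupe, may be absent: black upright barrel 32 mm in diameter on a foot flange 56 mm in diameter and 8 mm high (flange meets the barrel 10 mm up), 48 mm tall in all, about 70 g; the point is on its axis half-way up (24 mm above its underside), z up along the axis
- loupe4_center (a point): stand loupe, may be absent: black upright barrel 32 mm in diameter on a foot flange 56 mm in diameter and 8 mm high (flange meets the barrel 10 mm up), 48 mm tall in all, about 70 g; the point is on its axis half-way up (24 mm above its underside), z up along the axis
- case: fixed wooden loupe case, outer 170 (its x) by 214 (its y) by 58 mm high, walls 5 mm, floor 6 mm thick; dividers 4 mm thick and 18 mm high above the floor cross at its middle and make four compartments of 78 x 100 mm, with centres at x = +-41 mm, y = +-52 mm; each takes one loupe only. Origin at the centre of its underside, z up; the lid is hinged on its +x side (away from the robot)
- lid_hinge (a point): middle of the lid's hinge line, on the top of the case's far wall, 58 mm above the table; fixed to the case, the hinge runs along the case's y
- lid_edge (a point): middle of the lid's free edge, at mid-thickness, 178 mm from the hinge; a 60 mm wide steel lip sticks out 16 mm beyond it. The lid is a board 214 mm wide, 8 mm thick (its underside lies 1 mm above the hinge line when shut)
- lid (a joint): lid angle in rad: 0 = shut flat on the case, 1.57 = upright, 1.9 = wide open. Stiff hinge (0.24 N m): it stays where it is left and must be pushed all the way, with about 2 N at its edge
- collar_grip (a point): lock collar: dark steel upright cylinder 36 mm in diameter and 48 mm high, from 30 to 78 mm above the table, turning on a post beside the case (50 mm out from the case's +y side, 20 mm to -x of its middle; open space of 32 mm to the case). This point is on its axis 56 mm above the table and turns with it. A flat steel tongue 14 mm wide sticks out of it along the collar's own x to 67 mm from the axis, 70 to 75 mm above the table, just above the shut lid's top (67 mm)
- collar (a joint): collar angle in rad: 0 = tongue along the case's +x (free of the lid), grows clockwise seen from above; 1.571 = locked mark: tongue square over the lid, along the case's -y; it can turn on to 1.9. Light friction (0.06 N m), stays where it is left
- locker: fixed white locker, 200 (x) wide, 220 deep (to +y), 350 mm high; its upper part is open to its own -y side. Origin on the table, at the middle of the front; z up, x along the front
- hatch_hinge (a point): middle of the hatch's hinge line, 335 mm above the table and 14 mm in front of the locker; fixed to the locker, the hinge runs along the locker's x
- hatch_eye (a point): centre of the steel ring eye on the hatch's free edge, 160 mm from the hinge line, opening 30 mm, wire 6 mm; its hole runs along the locker's x (parallel to the hinge). The hatch is a grey board 190 mm wide, 8 mm thick, which ends 22 mm short of the eye's centre
- hatch (a joint): hatch angle in rad: 0 = raised level, sticking out to the locker's -y side; grows as it swings down; 1.571 = hanging upright, shut against its stop. Stiff hinge (0.2 N m): it stays where it is left; the pull needed at the eye is under 2 N
- pole_center (a point): pull pole, lying level in its cradle: rubber handle 22 x 22 x 120 mm, this point at the handle's centre; pole's y runs along it to the hook end, z up, x to the side to which the hook points. A steel shank 8 mm in diameter runs on from the handle along y to 200 mm from this point, then bends square and runs 40 mm along +x as the hook. 140 g in all; balance about 20 mm from the handle's centre towards the hook
- pole_hook (a point): point in the middle of the hook's side arm: 22 mm along x and 200 mm along y from the handle's centre, at the same height
- cradle: fixed cradle of the pole, base 50 x 120 x 8 mm, origin at the centre of its underside; two forks at y = +-47 mm (12 mm long along y, free space of 82 mm between them) carry the handle's underside 45 mm above the table, between cheeks 30 mm apart that rise 12 mm beside the handle
- cradle_seat (a point): where the handle's centre lies at rest in the cradle, 56 mm above the cradle's underside; hook end to +y of the cradle, hook pointing to its +x
- spectacle_case: bystander: black spectacle case 60 x 150 x 38 mm, origin under its centre
- dropper: bystander: small white bottle 28 mm in diameter, 60 mm tall, origin under its centre
- dish: bystander: white bowl 80 mm in diameter, 28 mm high, origin under its centre
Things that resemble listed ones, but are neither listed nor needed, are in the scene too. Leave any blue or yellow look-alike of the part that bears loupe1_center alone.

How it is judged:
On the way, in this order (a step that is already met when the one before it is completed fails the run):
1. the pole's hook is through the eye of the raised hatch (distance between pole_hook and hatch_eye below 0.024 m and value of joint hatch below 0.45 rad), for 0.1 s.
2. the hatch is swung right down with the hook still in the eye (value of joint hatch above 1.47 rad and distance between pole_hook and hatch_eye below 0.025 m), for 0.1 s.
3. the pole is back in its cradle (distance between pole_center and cradle_seat below 0.012 m and angle between the y axis of pole_center and the y axis of cradle, either way round below 0.1 rad and y of pole_hook in the frame of cradle above 0.15 m and x of pole_hook in the frame of cradle above 0.005 m), for 0.2 s.
At the end, for the whole second after the job is handed in: Every loupe stands upright (0.15 rad) on the case floor, one to a compartment; lid shut (below 0.06 rad); collar at its mark (within 0.18 rad); hatch shut (above 1.45 rad); pole at rest in its cradle within 12 mm and 0.1 rad, pointing as at the start (all of step 3 and x of loupe1_center in the frame of case between -0.07 and 0.07 m and y of loupe1_center in the frame of case between -0.09 and 0.09 m and z of loupe1_center in the frame of case between 0.022 and 0.037 m and angle between each of loupe1_center, loupe2_center, loupe3_center, loupe4_center's own z axis and vertical below 0.15 rad and x of loupe2_center in the frame of case between -0.07 and 0.07 m and y of loupe2_center in the frame of case between -0.09 and 0.09 m and z of loupe2_center in the frame of case between 0.022 and 0.037 m and x of loupe3_center in the frame of case between -0.07 and 0.07 m and y of loupe3_center in the frame of case between -0.09 and 0.09 m and z of loupe3_center in the frame of case between 0.022 and 0.037 m and x of loupe4_center in the frame of case between -0.07 and 0.07 m and y of loupe4_center in the frame of case between -0.09 and 0.09 m and z of loupe4_center in the frame of case between 0.022 and 0.037 m and value of joint lid below 0.06 rad and value of joint collar between 1.39 and 1.75 rad and value of joint hatch above 1.45 rad and linear speed of pole below 0.02 m/s); the robot touches nothing.
It fails at once if the spectacle case is pushed more than 30 mm from its place (distance of spectacle_case from where it was at the start of the episode above 0.03 m).
It fails at once if the dropper is pushed more than 30 mm from its place (distance of dropper from where it was at the start of the episode above 0.03 m).
It fails at once if the dish is pushed more than 30 mm from its place (distance of dish from where it was at the start of the episode above 0.03 m).
It fails at once if the lock collar is turned over (past 0.9 rad) before the lid is shut (value of joint collar above 0.9 rad and value of joint lid above 0.12 rad).
It fails at once if the robot itself touches the hatch (contact force between any of the fingers, the arm and hatch above 1 N).
Of loupe1, loupe2, loupe3, loupe4 only 2 to 4 are there at a start; the rules pass over those that are not, and their reading is None.
At some moment in a run one of loupe1, loupe2, loupe3, loupe4 may be knocked a few centimetres aside while the robot is not near it.
It also fails if it takes over 210 s, if anything falls off the work surface, if the arm or the gripper's body presses on something with over 40 N, if the wrist force passes 120 N, or if a joint passes its speed limit or range.

## Robot

A 6-joint arm with a two-finger parallel gripper is mounted at the origin on the work surface. World frame = base frame: x ahead of the robot, y to its left, z up, the work surface at z = 0. Lengths are in m, angles in rad, forces in N, time in s.
With the tool pointing down it reaches from about 0.325 to 0.9 m from the base axis. Payload 3.5 kg.
Tool frame: the origin (TCP) lies midway between the tips of the shut fingers; the grasp point (between the pads) lies 19 mm behind it; z points along the fingers, y is the direction in which the jaws open and shut (so a half turn about z gives the same grasp; the last joint's range is limited). The gripper opens to 85 mm and grips with 20 to 120 N. Pads are 22 mm wide; open, the fingers measure 114 mm over their backs; the gripper's body (76 mm by 85 mm) begins 54 mm behind the grasp point. The pads swing forward as they close: fully open they stand 13 mm farther back than shut.
Start: joints at [1.149, 0.276, -0.026, 1.268, 0, 1.467], TCP at [0.196, 0.594, 0.231] pointing down, gripper open.
Joint ranges: [-3.12, 3.12], [-0.85, 1.88], [-1.08, 1.24], [-1.95, 2.15], [-1.57, 1.53], [-3.14, 3.14]. Speed limits (rad/s): [2.57, 2.57, 3.14, 3.14, 3.14, 3.14].

## Interface

Orientations are given as a unit quaternion [w, x, y, z].
In Python, from station import arm, eyes gives the robot as it stands.
- The arm moves only by the tool drive_tool, never from a script. Its argument "plan" is a list of rows, each a list of 7 numbers: the shift along the world's x, y, z in mm, then the turn, a rotation vector about the world's x, y, z in degrees, then the closure in counts, from 0 (fully open) to 255 (shut). In form: [[dx, dy, dz, rx, ry, rz, hand], ...]. A call has 1 to 12 rows; each row is the pose to reach, as a shift and turn from the pose commanded when the call began; what a row does not reach only later rows make up. A row lasts 1/12 s, in which the tool goes at most 41.7 mm and 7.16 degrees, less where a joint would pass 70% of its speed; a pose out of reach is approached as far as the arm can. A call with a gripper value outside its range is refused whole. The fingers move at their own pace and stop on an object; the grip force is fixed at half the most. Time passes only in rows, so rows that repeat a pose let the fingers close. It gives the time, the measured TCP pose, the force and the opening at its end, in the units of the state.
- arm.observe(): the state, without advancing time (a new reading comes with each control period).
- eyes.get_image(name): name is "scene" or "side" or "wrist"; returns a dict with "pixels" (420x560x3 uint8, blue, green, red), "camera_matrix" (3x3 intrinsics, pixels), "k1" (the pictures are not rectified: a ray, as slopes to the right and down, at radius r is drawn at 1 + k1 r^2 times it, then the intrinsics apply), "view" (4x4, takes a point from world to camera coordinates). Camera axes: x right, y down, z forward; pixel columns grow to the right and rows downward; lengths in m; the calibration is good to about 2 mm. A picture is of the moment at which its call begins. There is no depth.
- arm.hand_in(): hands the job in, once; it reports no verdict.
The state is a dict: "time_s": time; "joint_pos": joint angles; "dq": joint speeds; "joint_efforts": joint torques, N m; "tcp_pos": TCP position; "tcp_rot": TCP orientation; "force": force on the tool from outside, world axes, zero at the start; "ft_torque": the same for the moment, N m; "finger_gap": finger opening in m.
Only numpy, scipy, OpenCV 4.12 (cv2) and the standard library are available. Lean on these libraries where they do the work, as an engineer would, in place of code of your own. Each camera call takes 0.05 s, during which the arm holds its last target.

## Working session

There is one attempt and no reset: what is moved stays moved. The work goes in short steps, Python scripts to look and compute and a tool call to move; the robot and the scene stay as the last step left them, time stands still between calls to the robot, and variables do not carry over. Pictures are saved under pics/ and viewed, and the job is handed in when it is done.

Besides the shell and the picture viewer there is one more tool, called as a command line: name --pt "numbers of a row" for each row, then --argument value for the rest. drive_tool: Moves the arm, as the interface text tells. Its arguments: {"type":"object","properties":{"plan":{"type":"array"}},"required":["plan"]}

```bash
ls; mkdir -p pics; python3 - <<'E'
from station import arm, eyes
import cv2
print(arm.observe())
for n in ["scene","side","wrist"]:
    d=eyes.get_image(n); cv2.imwrite(f"pics/{n}0.png",d["pixels"]); print(n,d["camera_matrix"],d["k1"],d["view"])
E
```

```text
pics
{'time_s': 0.0, 'joint_pos': array([ 1.14860610e+00,  2.77155825e-01, -2.78935750e-02,  1.26800319e+00,
       -1.93655777e-05,  1.46739984e+00]), 'dq': array([ 0.00067615,  0.00092205,  0.0011057 ,  0.00050066, -0.0007184 ,
       -0.00024257]), 'joint_efforts': array([ 3.60620797e-04, -4.45506978e+01,  2.95204085e+01,  1.63467071e-02,
       -1.38135510e-04, -1.02651978e-06]), 'tcp_pos': array([0.19557766, 0.59278467, 0.23013955]), 'tcp_rot': array([-2.83714231e-04,  1.58722640e-01,  9.87322567e-01, -1.09191483e-03]), 'force': array([-0.09985686,  0.39643645, -0.4866135 ]), 'ft_torque': array([ 0.02852897, -0.00143773, -0.07360369]), 'finger_gap': 0.085746109769781}
scene [[425.68894041   0.         275.94337499]
 [  0.         425.68894041 210.55060456]
 [  0.           0.           1.        ]] 0.02327516171122131 [[-2.91920901e-01  9.56441924e-01 -1.01613063e-03  1.32624203e-01]
 [ 6.83043215e-01  2.07731465e-01 -7.00213971e-01 -2.34707351e-01]
 [-6.69502915e-01 -2.05101155e-01 -7.13932324e-01  1.58512716e+00]
 [ 0.00000000e+00  0.00000000e+00  0.00000000e+00  1.00000000e+00]]
side [[416.96295491   0.         274.38804347]
 [  0.         416.96295491 207.95706167]
 [  0.           0.           1.        ]] -0.07972434777404241 [[ 0.91404122 -0.40527497  0.0167587  -0.46223818]
 [-0.26120023 -0.61970471 -0.74009493  0.30838445]
 [ 0.3103274   0.6720999  -0.67229356  1.20826353]
 [ 0.          0.          0.          1.        ]]
wrist [[322.46201964   0.         282.72908146]
 [  0.         322.46201964 209.53872403]
 [  0.           0.           1.        ]] -0.0745890750777081 [[ 0.31425265  0.94933682 -0.00220556 -0.62449907]
 [ 0.90014602 -0.29722957  0.31842067 -0.04202818]
 [ 0.30163291 -0.10204987 -0.94794695  0.38190132]
 [ 0.          0.          0.          1.        ]]
```

View pics/scene0.png

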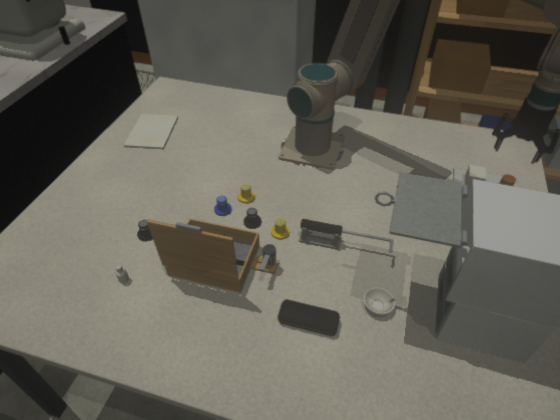

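View pics/side0.png

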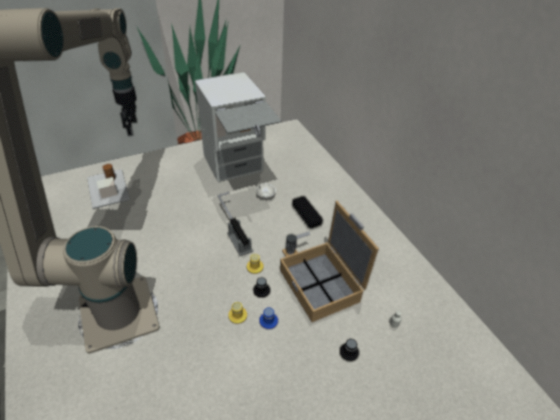

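View pics/wrist0.png

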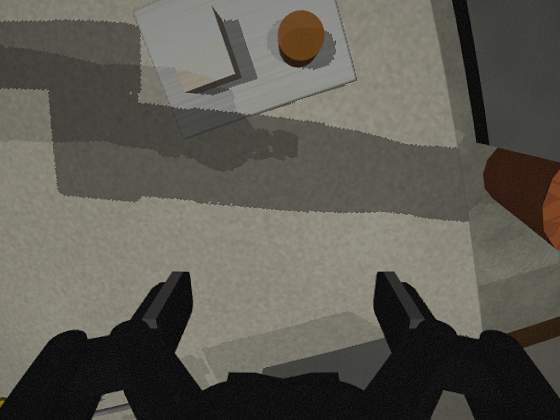

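```bash
cat > h.py <<'E'
import numpy as np, cv2
from scipy.spatial.transform import Rotation as R
def dist(d):
    return np.array([d["k1"],0,0,0,0],float)
def proj(d,P):
    P=np.atleast_2d(np.asarray(P,float)); V=d["view"]
    rv=cv2.Rodrigues(V[:3,:3])[0]
    return cv2.projectPoints(P,rv,V[:3,3],d["camera_matrix"],dist(d))[0][:,0]
def ray(d,uv):
    p=cv2.undistortPoints(np.array([[uv]],float),d["camera_matrix"],dist(d))[0,0]
    V=d["view"]; Rm=V[:3,:3]; o=-Rm.T@V[:3,3]; v=Rm.T@np.array([p[0],p[1],1]); return o,v/np.linalg.norm(v)
def onz(d,uv,z):
    o,v=ray(d,uv); return o+v*(z-o[2])/v[2]
def tri(obs):
    A=np.zeros((3,3));b=np.zeros(3);L=[]
    for d,uv in obs:
        o,v=ray(d,uv);M=np.eye(3)-np.outer(v,v);A+=M;b+=M@o;L.append((o,v))
    p=np.linalg.solve(A,b); return p,[np.linalg.norm((np.eye(3)-np.outer(v,v))@(p-o)) for o,v in L]
def shot(name,fn=None):
    from station import eyes
    d=eyes.get_image(name)
    if fn: cv2.imwrite("pics/"+fn,d["pixels"])
    return d
def crop(d,x0,y0,x1,y1,s,fn):
    im=cv2.resize(d["pixels"][y0:y1,x0:x1],None,fx=s,fy=s,interpolation=cv2.INTER_CUBIC)
    st=10 if s>=4 else 20
    for x in range((x0//st+1)*st,x1,st):
        cv2.line(im,((x-x0)*s,0),((x-x0)*s,6),(0,0,255),1); cv2.putText(im,str(x),((x-x0)*s,16),0,.35,(0,0,255),1)
    for y in range((y0//st+1)*st,y1,st):
        cv2.line(im,(0,(y-y0)*s),(6,(y-y0)*s),(0,0,255),1); cv2.putText(im,str(y),(8,(y-y0)*s+4),0,.35,(0,0,255),1)
    cv2.imwrite("pics/"+fn,im)
E
python3 - <<'E'
from h import *
import pickle
s=shot("scene");d=shot("side")
pickle.dump((s,d),open("init.pkl","wb"))
crop(s,120,180,290,300,4,"s1.png"); crop(d,220,200,410,370,4,"d1.png")
crop(s,280,170,480,320,4,"s2.png"); crop(d,190,60,320,250,3,"d2.png")
E
```

```text
(no output)
```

View pics/s1.png

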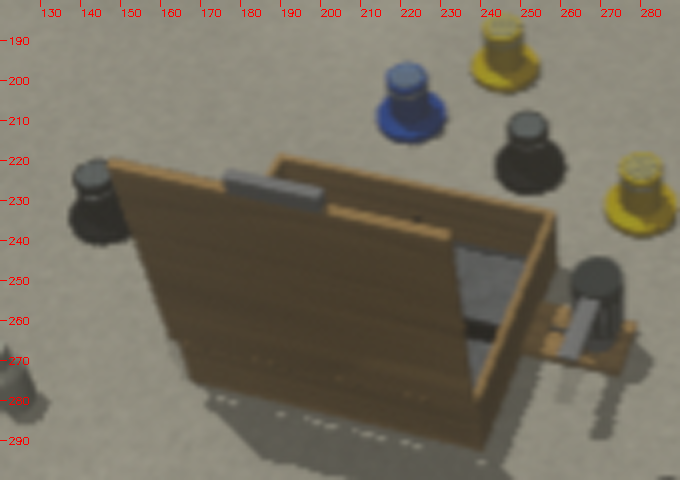

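View pics/d1.png

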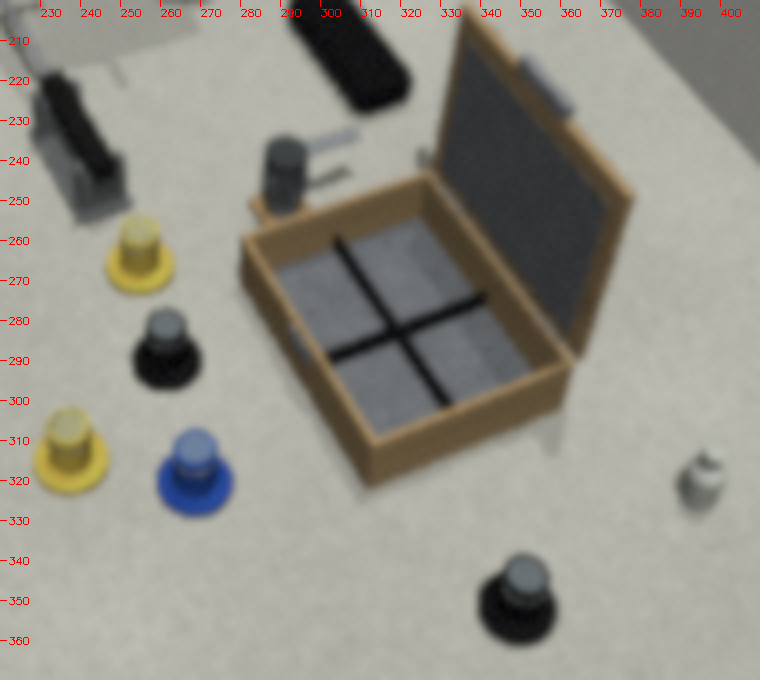

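View pics/s2.png

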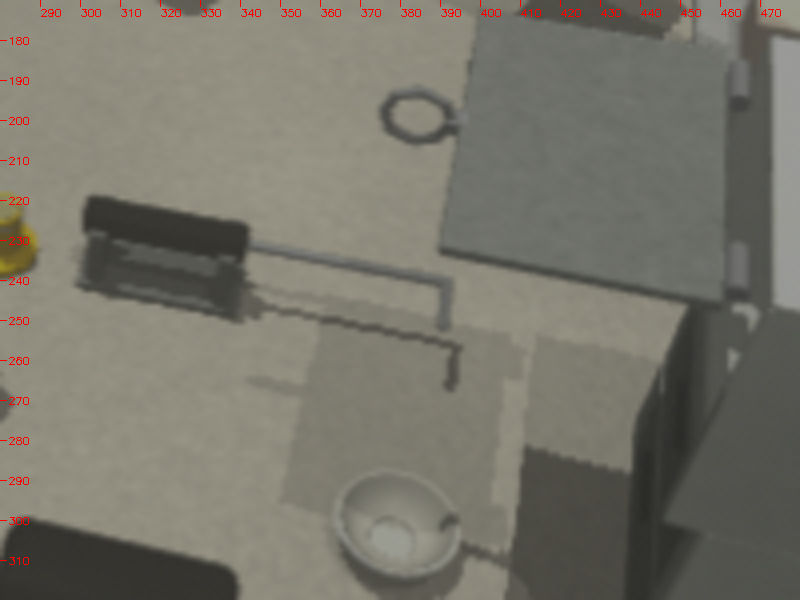

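View pics/d2.png

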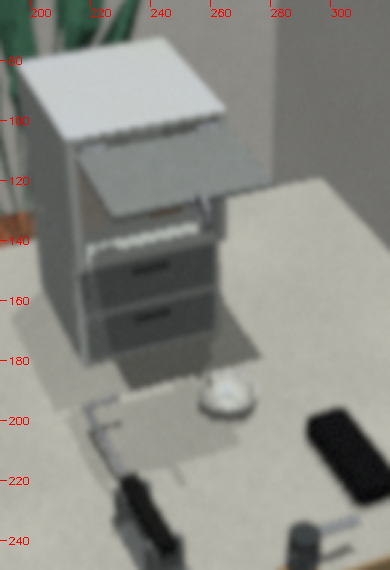

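```bash
python3 - <<'E'
from h import *
import pickle
s,d=pickle.load(open("init.pkl","rb"))
np.set_printoptions(precision=4,suppress=True)
print("case side",[onz(d,p,.058)[:2] for p in [(281.2,260),(327.5,243),(363.5,290.5),(313.7,310)]])
print("case scene",[onz(s,p,.058)[:2] for p in [(190,219.2),(258,233)]])
f=lambda a,b:print(tri([(s,a),(d,b)]))
print("loupe tops"); f((252,211.7),(261.5,280.7)); f((143.2,223.5),(351.2,342.5))
print(onz(s,(252,211.7),.048),onz(d,(261.5,280.7),.048),onz(s,(143.2,223.5),.048),onz(d,(351.2,342.5),.048))
print("yellow/blue tops"); f((246,185),(237,306));f((280,220),(255,257)); f((222,198),(268.5,311))
print("collar top"); f((269,248.5),(291.5,237))
print("collar onz",onz(s,(269,248.5),.078),onz(d,(291.5,237),.078))
print("tongue tip", onz(s,(262.5,268.5),.0725),onz(d,(309.5,233),.0725))
print("case centre floor cross",onz(d,(317,283),.024))
print("eye",onz(s,(383.5,198.5),.335)); f((383.5,198.5),(257,130))
print("hinge knob/hatch corners scene", [onz(s,p,.339) for p in [(398,173.5),(389.5,232),(460,182),(460,246)]])
print("hatch side",[onz(d,p,.339) for p in [(227.5,132),(280,121)]])
print("shank start/bend/hook end scene",[onz(s,p,.056) for p in [(341,231),(391,240.5),(391,252)]])
print("handle top corners scene",[onz(s,p,.067) for p in [(302,220),(341,227)]])
E
```

```text
case side [array([ 0.5072, -0.0466]), array([ 0.6756, -0.0401]), array([ 0.6801, -0.2485]), array([ 0.5144, -0.2496])]
case scene [array([ 0.5147, -0.245 ]), array([ 0.5078, -0.037 ])]
loupe tops
(array([ 0.4227, -0.0866,  0.0455]), [np.float64(0.0014441774486517876), np.float64(0.0014441774486517933)])
(array([ 0.5622, -0.3746,  0.0476]), [np.float64(0.00047923620382749174), np.float64(0.00047923620382744)])
[ 0.4237 -0.0848  0.048 ] [ 0.4228 -0.0898  0.048 ] [ 0.5622 -0.374   0.048 ] [ 0.5624 -0.3752  0.048 ]
yellow/blue tops
(array([ 0.3216, -0.1439,  0.0501]), [np.float64(0.003525323053021925), np.float64(0.003525323053021942)])
(array([0.4376, 0.005 , 0.0512]), [np.float64(0.002780570359364513), np.float64(0.002780570359364539)])
(array([ 0.3979, -0.1948,  0.0492]), [np.float64(0.002514017825338906), np.float64(0.0025140178253387955)])
collar top
(array([0.5697, 0.0145, 0.078 ]), [np.float64(0.001404429659231589), np.float64(0.0014044296592316049)])
collar onz [0.5684 0.0154 0.078 ] [0.5704 0.0132 0.078 ]
tongue tip [0.6328 0.018  0.0725] [0.6351 0.0111 0.0725]
case centre floor cross [ 0.5826 -0.1478  0.024 ]
eye [0.5658 0.2746 0.335 ]
(array([0.56  , 0.2749, 0.3297]), [np.float64(4.6473016084988485e-06), np.float64(4.647301608643241e-06)])
hinge knob/hatch corners scene [array([0.4789, 0.2956, 0.339 ]), array([0.6625, 0.2974, 0.339 ]), array([0.4688, 0.4285, 0.339 ]), array([0.6594, 0.4291, 0.339 ])]
hatch side [array([0.4636, 0.2857, 0.339 ]), array([0.6456, 0.2838, 0.339 ])]
shank start/bend/hook end scene [array([0.4298, 0.1872, 0.056 ]), array([0.4241, 0.3277, 0.056 ]), array([0.4658, 0.3322, 0.056 ])]
handle top corners scene [array([0.4306, 0.0718, 0.067 ]), array([0.4247, 0.1851, 0.067 ])]
```

Candidates in the scene picture: black loupe A (252,212), black loupe B (143,224), blue loupe (222,198), yellow loupes (246,185) and (280,220). The spectacle case is also black, at (308,317). The two black ones fit the description, and the crops confirm a black barrel on a black flange. The pole is the black handle at (321,227), with its shank running to the bend at (391,241). I'll do the pole first, from above it.

drive_tool --pt "240 -440 20 0 0 -69 0" --pt "240 -440 20 0 0 -69 0" --pt "240 -440 20 0 0 -69 0" --pt "240 -440 20 0 0 -69 0" --pt "240 -440 20 0 0 -69 0" --pt "240 -440 20 0 0 -69 0" --pt "240 -440 20 0 0 -69 0" --pt "240 -440 20 0 0 -69 0" --pt "240 -440 20 0 0 -69 0" --pt "240 -440 20 0 0 -69 0" --pt "240 -440 20 0 0 -69 0" --pt "240 -440 20 0 0 -69 0"

```text
time_s: 1.25
tcp_pos: [0.4356, 0.153, 0.2516]
tcp_rot: [0.0, 0.69, 0.724, 0.0]
force: [0.6, 0.4, -0.6]
finger_gap: 0.0849
```

drive_tool --pt "20 -40 0 0 0 0 0" --pt "20 -40 0 0 0 0 0" --pt "20 -40 0 0 0 0 0"

```text
time_s: 1.5
tcp_pos: [0.456, 0.1129, 0.2512]
tcp_rot: [-0.0, 0.692, 0.722, 0.0]
force: [0.0, -0.4, 0.8]
finger_gap: 0.0855
```

```bash
python3 - <<'E'
from h import *
import pickle
w=shot("wrist","w1.png"); pickle.dump(w,open("w1.pkl","wb"))
s=shot("side","d3.png"); 
V=w["view"]; print(-V[:3,:3].T@V[:3,3])
E
```

```text
[0.45352438 0.1952873  0.39500381]
```

View pics/w1.png

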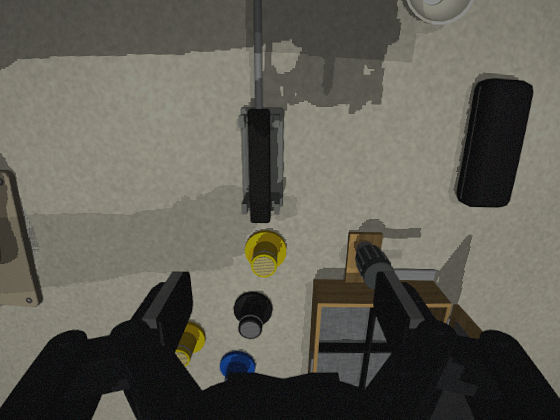

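```bash
python3 - <<'E'
from h import *
import pickle
w=pickle.load(open("w1.pkl","rb"))
crop(w,220,80,320,235,5,"w1c.png")
np.set_printoptions(precision=4,suppress=True)
E
```

```text
(no output)
```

View pics/w1c.png

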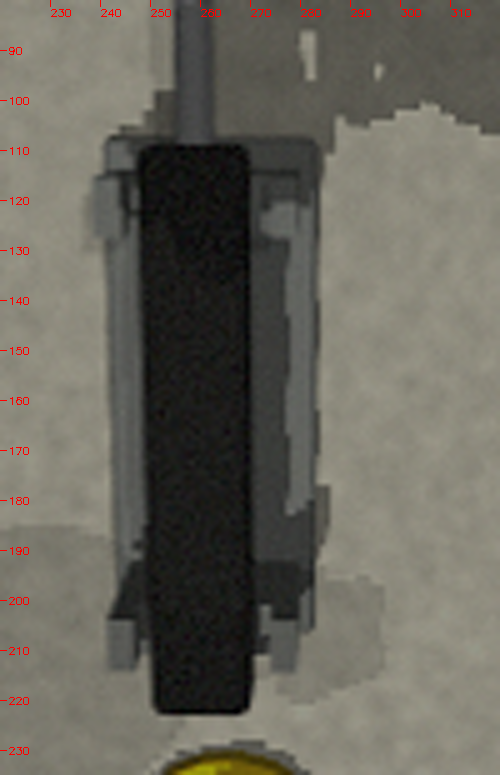

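```bash
python3 - <<'E'
from h import *
import pickle
w=pickle.load(open("w1.pkl","rb"))
np.set_printoptions(precision=4,suppress=True)
a=onz(w,(258.4,109),.067);b=onz(w,(260.4,222),.067);print(a,b,(a+b)/2,np.linalg.norm(a-b))
print(onz(w,(258.5,90),.06))
from station import arm
o=arm.observe();print(o['tcp_pos'],o['joint_pos'])
E
```

```text
[0.43   0.1878 0.067 ] [0.4345 0.0698 0.067 ] [0.4323 0.1288 0.067 ] 0.11805865648213879
[0.4292 0.2058 0.06  ]
[0.4547 0.1151 0.2511] [ 0.1096 -0.0126 -0.3176  1.2667  0.0006  1.6332]
```

drive_tool --pt "-24 33 0 0 0 0 0" --pt "-24 33 -40 0 0 0 0" --pt "-24 33 -80 0 0 0 0" --pt "-24 33 -120 0 0 0 0" --pt "-24 33 -150 0 0 0 0" --pt "-24 33 -170 0 0 0 0" --pt "-24 33 -185 0 0 0 0" --pt "-24 33 -195 0 0 0 0" --pt "-24 33 -205 0 0 0 0" --pt "-24 33 -213 0 0 0 0" --pt "-24 33 -213 0 0 0 0" --pt "-24 33 -213 0 0 0 0"

```text
time_s: 2.6
tcp_pos: [0.4312, 0.1483, 0.0384]
tcp_rot: [0.0, 0.69, 0.724, 0.0]
force: [-0.0, 0.2, 0.3]
finger_gap: 0.0853
```

drive_tool --pt "0 0 0 0 0 0 100" --pt "0 0 0 0 0 0 150" --pt "0 0 0 0 0 0 200" --pt "0 0 0 0 0 0 255" --pt "0 0 0 0 0 0 255" --pt "0 0 0 0 0 0 255" --pt "0 0 0 0 0 0 255" --pt "0 0 0 0 0 0 255" --pt "0 0 0 0 0 0 255"

```text
time_s: 3.35
tcp_pos: [0.4317, 0.148, 0.0387]
tcp_rot: [0.0, 0.69, 0.724, 0.0]
force: [0.3, 0.1, 5.4]
finger_gap: 0.0208
```

```bash
python3 - <<'E'
from h import *
w=shot("wrist","w2.png")
s=shot("scene","s3.png"); 
E
```

```text
(no output)
```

View pics/w2.png

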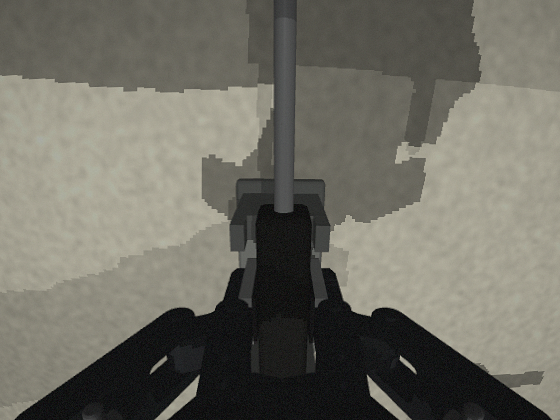

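```bash
python3 - <<'E'
from h import *
import pickle
s,d=pickle.load(open("init.pkl","rb"))
crop(s,370,165,475,255,7,"s4.png"); crop(d,210,90,290,180,7,"d4.png")
E
```

```text
(no output)
```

View pics/s4.png

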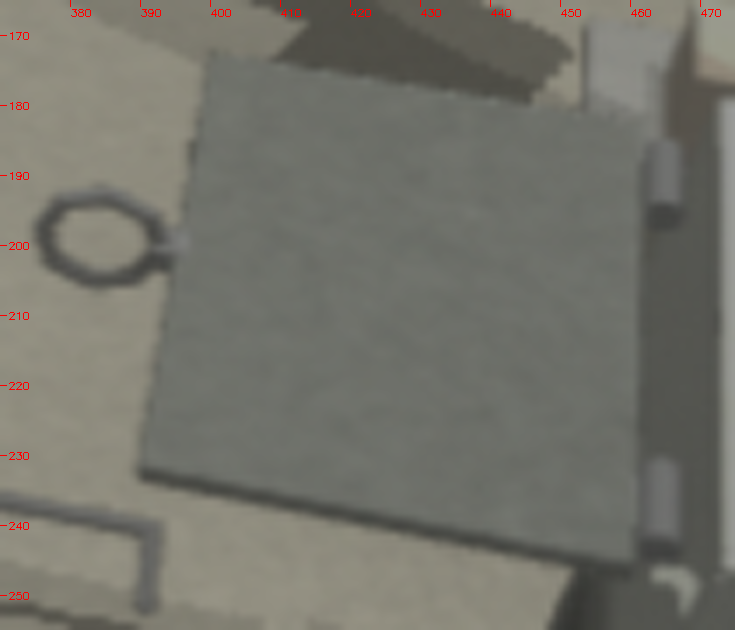

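View pics/d4.png

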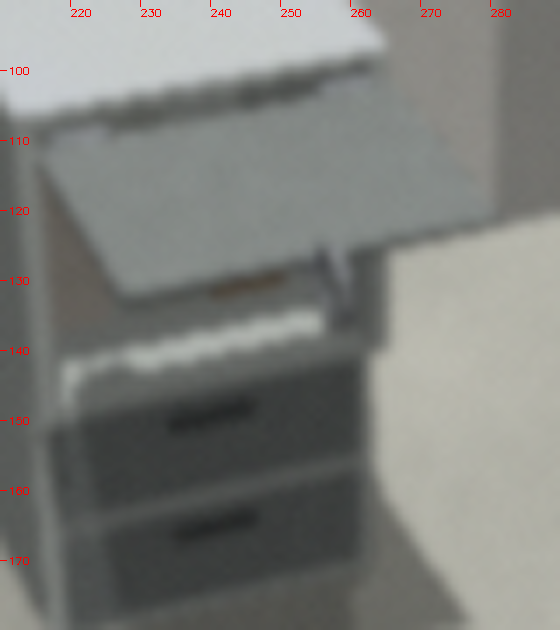

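```bash
python3 - <<'E'
from h import *
import pickle
np.set_printoptions(precision=4,suppress=True)
s,d=pickle.load(open("init.pkl","rb"))
for a,b in [((384.3,199),(257.3,130)),((399,172.7),(226.5,132)),((389.5,232.5),(279.5,121)),((456,183),(215,113)),((460,246.5),(264.5,97))]:
    print(tri([(s,a),(d,b)]), onz(s,a,.335),onz(d,b,.335))
E
```

```text
(array([0.5611, 0.2763, 0.3291]), [np.float64(0.0006201362314616054), np.float64(0.0006201362314617508)]) [0.5669 0.2765 0.335 ] [0.5577 0.2665 0.335 ]
(array([0.4646, 0.2985, 0.3309]), [np.float64(0.0005790823774429564), np.float64(0.0005790823774428985)]) [0.4705 0.2978 0.335 ] [0.4626 0.2931 0.335 ]
(array([0.6521, 0.2992, 0.3282]), [np.float64(0.0012708066816182985), np.float64(0.0012708066816182343)]) [0.66   0.2978 0.335 ] [0.647  0.2906 0.335 ]
(array([0.4665, 0.4226, 0.3339]), [np.float64(0.0013825831165731382), np.float64(0.001382583116573103)]) [0.4698 0.4213 0.335 ] [0.4659 0.4231 0.335 ]
(array([0.6587, 0.433 , 0.3459]), [np.float64(0.007643981137565606), np.float64(0.00764398113756568)]) [0.6569 0.4303 0.335 ] [0.6668 0.4656 0.335 ]
```

drive_tool --pt "0 0 15 0 0 0 255" --pt "0 0 40 0 0 0 255" --pt "0 -30 60 0 0 0 255" --pt "0 -65 80 0 0 0 255" --pt "0 -100 100 0 0 0 255" --pt "15 -115 135 0 0 0 255" --pt "25 -115 170 0 0 0 255" --pt "35 -115 205 0 0 0 255" --pt "45 -115 240 0 0 0 255" --pt "55 -115 274 0 0 0 255" --pt "60 -115 274 0 0 0 255" --pt "60 -115 274 0 0 0 255"

```text
time_s: 4.45
tcp_pos: [0.4934, 0.0327, 0.3139]
tcp_rot: [0.002, 0.69, 0.724, 0.001]
force: [0.6, 0.4, -1.7]
finger_gap: 0.0211
```

```bash
python3 - <<'E'
from h import *
import pickle
s=shot("scene"); d=shot("side"); w=shot("wrist","w5.png")
pickle.dump((s,d,w),open("p5.pkl","wb"))
crop(s,330,150,470,260,5,"s5.png"); crop(d,190,80,320,220,5,"d5.png")
E
```

```text
(no output)
```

View pics/s5.png

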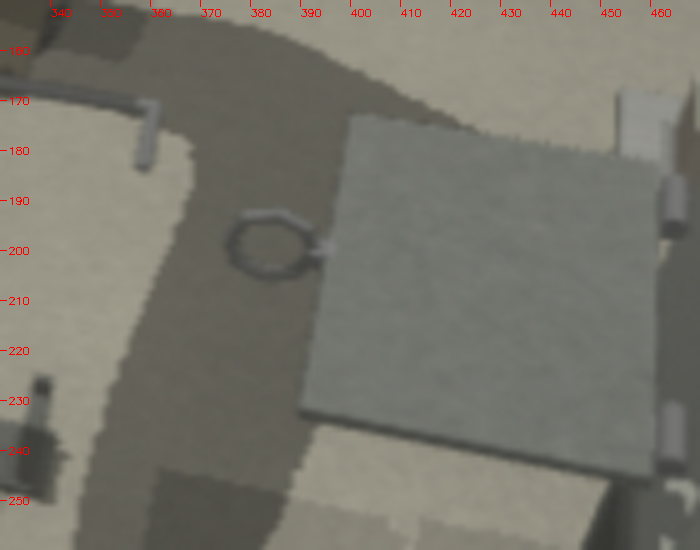

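View pics/d5.png

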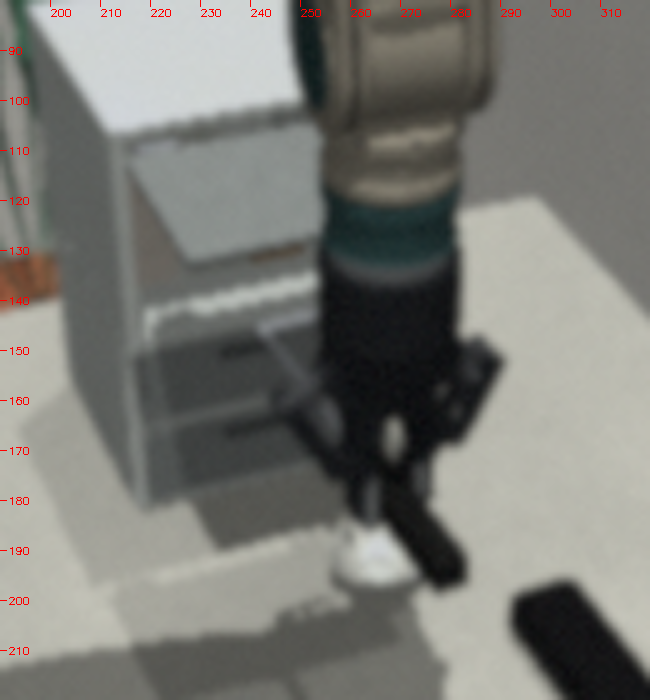

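View pics/w5.png

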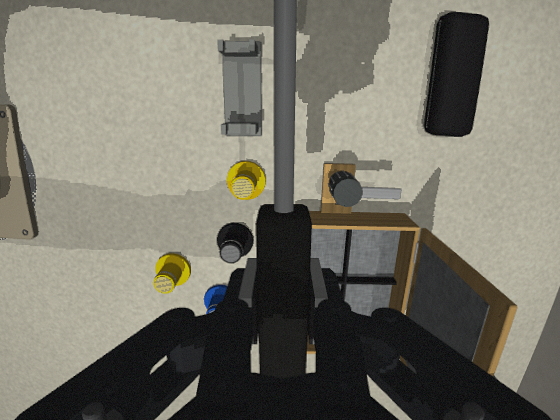

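```bash
python3 - <<'E'
from h import *
import pickle
np.set_printoptions(precision=4,suppress=True)
s,d,w=pickle.load(open("p5.pkl","rb"))
print(proj(s,[[.4847,.2136,.330],[.5247,.2151,.330]]))
print(proj(d,[[.4847,.2136,.330],[.5247,.2151,.330]]))
for z in (.32,.33,.335): print(z,onz(s,(360.4,170.4),z),onz(s,(358.8,183.6),z))
print(tri([(s,(360.4,170.4)),(d,(241.5,144.8))]))
from station import arm
o=arm.observe();print(o['tcp_pos'],o['tcp_rot'])
E
```

```text
[[360.6761 171.3157]
 [358.4952 182.5484]]
[[241.821  144.6612]
 [253.7165 141.6522]]
0.32 [0.4694 0.2119 0.32  ] [0.5165 0.2158 0.32  ]
0.33 [0.4816 0.2125 0.33  ] [0.528  0.2163 0.33  ]
0.335 [0.4877 0.2127 0.335 ] [0.5337 0.2166 0.335 ]
(array([0.483 , 0.2124, 0.3309]), [np.float64(0.000249863956298073), np.float64(0.00024986395629799415)])
[0.4893 0.0331 0.3098] [-0.0019  0.69    0.7238 -0.0016]
```

drive_tool --pt "0 30 0 0 0 0 255" --pt "0 62 0 0 0 0 255" --pt "0 62 0 0 0 0 255" --pt "0 62 0 0 0 0 255"

```text
time_s: 4.93
tcp_pos: [0.4892, 0.0958, 0.31]
tcp_rot: [-0.001, 0.689, 0.725, -0.002]
force: [-0.2, -0.8, -0.5]
finger_gap: 0.0215
```

```bash
python3 - <<'E'
from h import *
s=shot("scene"); d=shot("side")
crop(s,350,160,420,220,10,"s6.png"); crop(d,220,90,300,170,7,"d6.png")
E
```

```text
(no output)
```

View pics/s6.png

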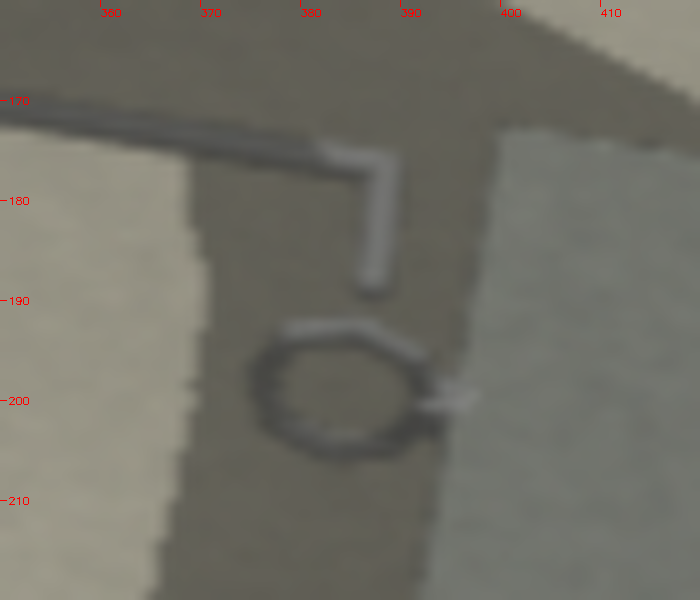

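View pics/d6.png

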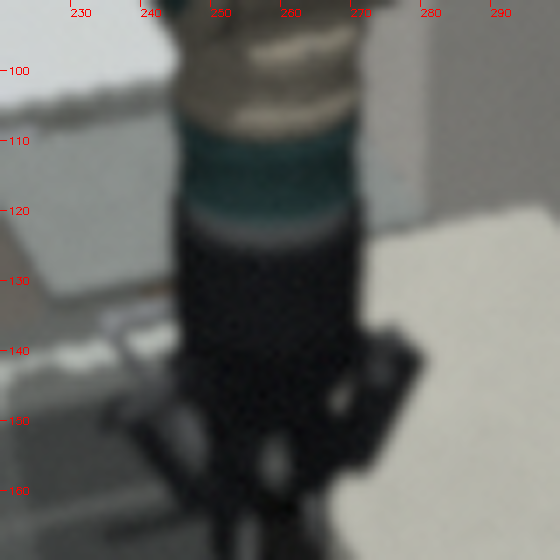

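```bash
python3 - <<'E'
from h import *
import pickle
np.set_printoptions(precision=4,suppress=True)
s,d,w=pickle.load(open("p5.pkl","rb"))
print(tri([(s,(388,176.3)),(d,(235,136.2))]))
b=np.array([.4847,.2756,.330])
print(proj(s,[b,b+[.04,.0015,0]]),proj(d,[b]))
e=np.array([.5615,.276,.330])
for dx in (.045,.055,.06): print(proj(s,[b+[.022+dx,0.0008,0]]))
E
```

```text
(array([0.4828, 0.2746, 0.3269]), [np.float64(0.0019458480150421134), np.float64(0.001945848015041927)])
[[387.9533 176.4461]
 [386.5231 187.9848]] [[234.9753 134.6303]]
[[384.7125 195.9958]]
[[384.1465 199.0663]]
[[383.8604 200.6183]]
```

drive_tool --pt "10 0 0 0 0 0 255" --pt "20 0 0 0 0 0 255" --pt "30 0 0 0 0 0 255" --pt "40 0 0 0 0 0 255" --pt "48 0 0 0 0 0 255" --pt "55 0 0 0 0 0 255" --pt "55 0 0 0 0 0 255" --pt "55 0 0 0 0 0 255" --pt "55 0 0 0 0 0 255"

```text
time_s: 5.78
tcp_pos: [0.5459, 0.0949, 0.3121]
tcp_rot: [-0.0, 0.69, 0.724, -0.0]
force: [-0.5, -0.9, -1.2]
finger_gap: 0.0209
```

```bash
python3 - <<'E'
from h import *
s=shot("scene"); d=shot("side")
crop(s,350,160,420,220,10,"s7.png"); crop(d,220,90,300,170,7,"d7.png")
E
```

```text
(no output)
```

View pics/s7.png

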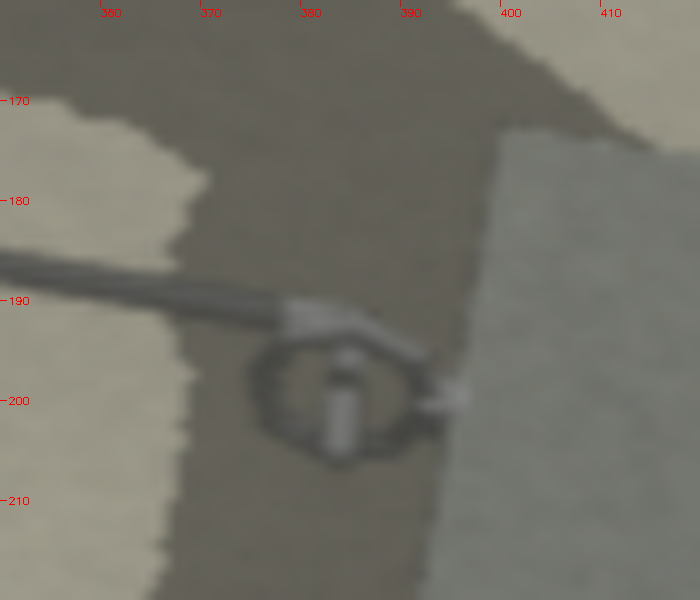

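drive_tool --pt "0 1 -14 0 0 0 255" --pt "0 3 -27 0 0 0 255" --pt "0 6 -38 0 0 0 255" --pt "0 9 -49 0 0 0 255" --pt "0 13 -59 0 0 0 255" --pt "0 18 -69 0 0 0 255" --pt "0 23 -79 0 0 0 255" --pt "0 30 -88 0 0 0 255" --pt "0 36 -97 0 0 0 255" --pt "0 44 -106 0 0 0 255" --pt "0 52 -113 0 0 0 255" --pt "0 60 -121 0 0 0 255"

```text
time_s: 6.88
tcp_pos: [0.5463, 0.1558, 0.1907]
tcp_rot: [0.0, 0.69, 0.724, 0.0]
force: [-1.1, 0.1, 0.5]
finger_gap: 0.0214
```

```bash
python3 - <<'E'
from h import *
s=shot("scene"); d=shot("side"); w=shot("wrist","w8.png")
crop(s,340,150,480,280,5,"s8.png"); crop(d,190,90,310,200,5,"d8.png")
E
```

```text
(no output)
```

View pics/s8.png

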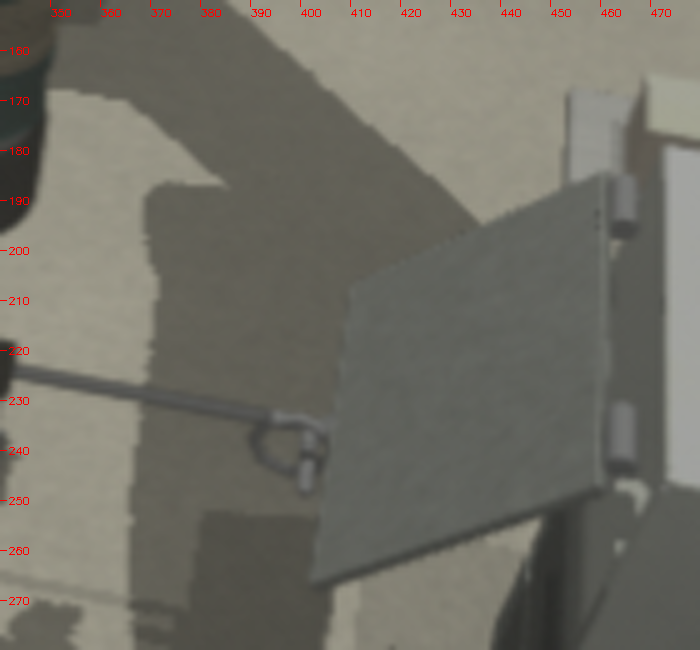

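View pics/w8.png

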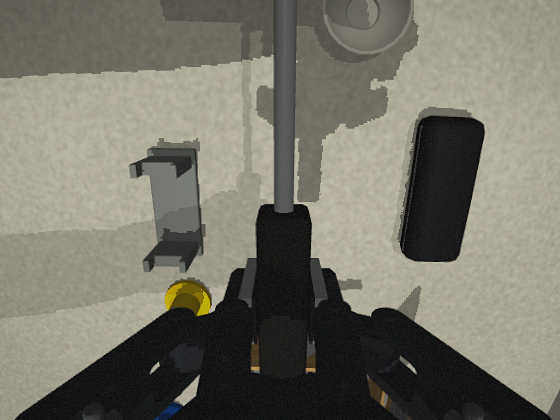

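drive_tool --pt "0 9 -6 0 0 0 255" --pt "0 19 -12 0 0 0 255" --pt "0 29 -18 0 0 0 255" --pt "0 39 -22 0 0 0 255" --pt "0 49 -26 0 0 0 255" --pt "0 60 -29 0 0 0 255" --pt "0 71 -32 0 0 0 255" --pt "0 82 -33 0 0 0 255" --pt "0 93 -34 0 0 0 255" --pt "0 104 -34 0 0 0 255" --pt "0 110 -34 0 0 0 255" --pt "0 112 -34 0 0 0 255"

```text
time_s: 8.03
tcp_pos: [0.5459, 0.2658, 0.1572]
tcp_rot: [0.002, 0.69, 0.724, -0.002]
force: [-0.4, -10.1, 1.6]
finger_gap: 0.0211
```

drive_tool --pt "0 0 0 0 0 0 255" --pt "0 0 0 0 0 0 255"

```text
time_s: 8.2
tcp_pos: [0.5459, 0.2656, 0.1573]
tcp_rot: [0.001, 0.69, 0.724, -0.002]
force: [0.1, -4.9, 0.2]
finger_gap: 0.0209
```

```bash
python3 - <<'E'
from h import *
s=shot("scene"); d=shot("side")
crop(s,340,150,480,290,5,"s9.png"); crop(d,190,80,310,190,5,"d9.png")
E
```

```text
(no output)
```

View pics/s9.png

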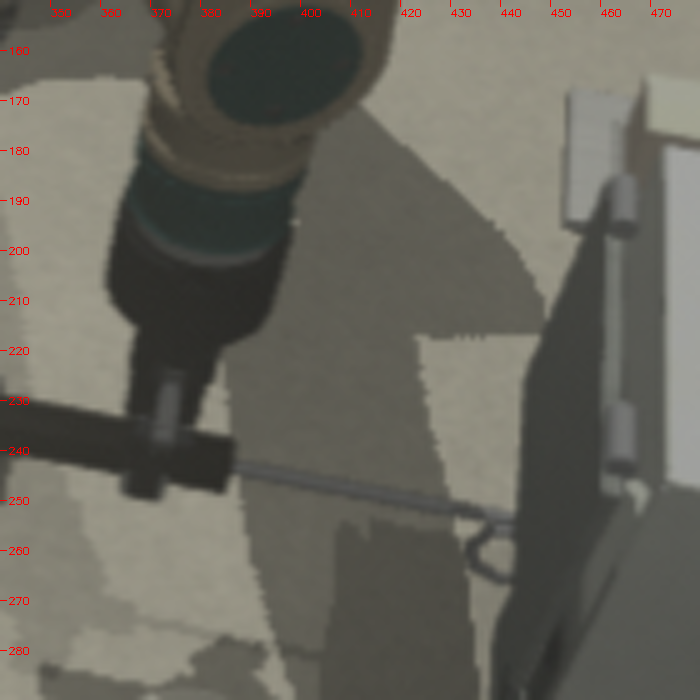

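View pics/d9.png

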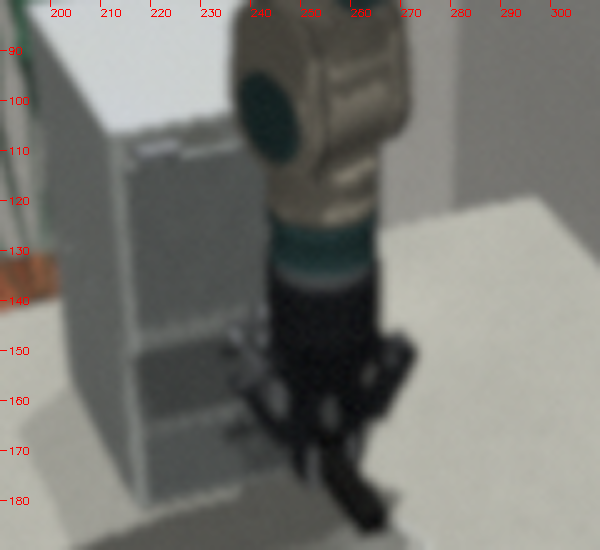

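drive_tool --pt "0 -5 0 0 0 0 255" --pt "0 -9 0 0 0 0 255" --pt "0 -9 0 0 0 0 255" --pt "-15 -9 0 0 0 0 255" --pt "-30 -9 0 0 0 0 255" --pt "-45 -9 0 0 0 0 255" --pt "-60 -9 0 0 0 0 255" --pt "-65 -9 0 0 0 0 255" --pt "-65 -35 0 0 0 0 255" --pt "-65 -60 0 0 0 0 255" --pt "-75 -80 -10 0 0 0 255" --pt "-75 -80 -10 0 0 0 255"

```text
time_s: 9.3
tcp_pos: [0.4684, 0.184, 0.1456]
tcp_rot: [-0.001, 0.691, 0.723, -0.002]
force: [-1.1, 0.4, -0.9]
finger_gap: 0.0212
```

```bash
python3 - <<'E'
from h import *
import pickle
s=shot("scene","s10.png"); d=shot("side","d10.png");w=shot("wrist","w10.png")
crop(w,200,0,360,260,3,"w10c.png")
pickle.dump((s,d,w),open("p10.pkl","wb"))
E
```

```text
(no output)
```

View pics/w10.png

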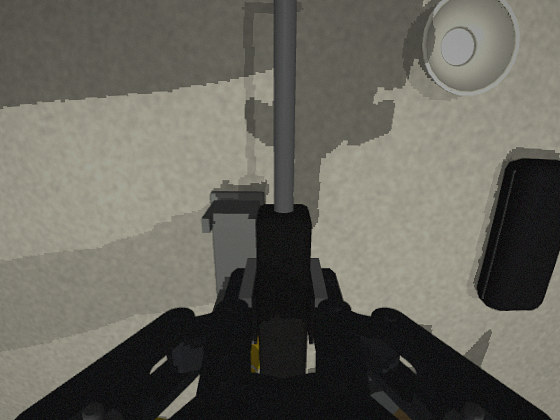

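View pics/s10.png

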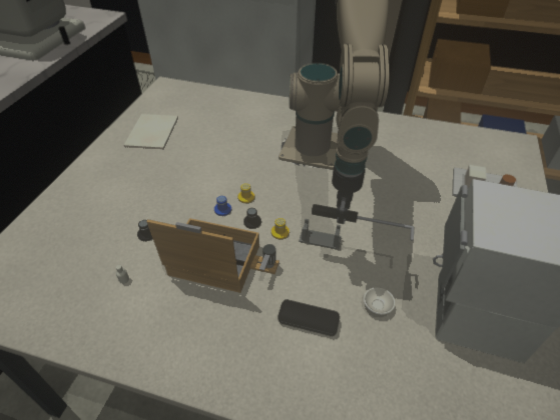

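View pics/d10.png

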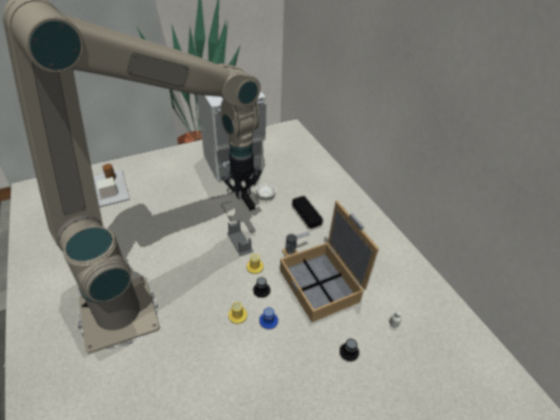

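drive_tool --pt "-25 -25 0 0 0 0 255" --pt "-40 -39 0 0 0 0 255" --pt "-40 -39 0 0 0 0 255" --pt "-40 -39 -20 0 0 0 255" --pt "-40 -39 -40 0 0 0 255" --pt "-40 -39 -60 0 0 0 255" --pt "-40 -39 -75 0 0 0 255" --pt "-40 -39 -85 0 0 0 255" --pt "-40 -39 -94 0 0 0 255" --pt "-40 -39 -102 0 0 0 255" --pt "-40 -39 -108 0 0 0 255" --pt "-40 -39 -108 0 0 0 255"

```text
time_s: 10.45
tcp_pos: [0.4321, 0.1483, 0.0392]
tcp_rot: [0.0, 0.69, 0.724, 0.001]
force: [-0.3, -0.4, -0.7]
finger_gap: 0.021
```

drive_tool --pt "0 0 0 0 0 0 255" --pt "0 0 0 0 0 0 200" --pt "0 0 0 0 0 0 150" --pt "0 0 0 0 0 0 120" --pt "0 0 0 0 0 0 120" --pt "0 0 0 0 0 0 120"

```text
time_s: 10.95
tcp_pos: [0.4314, 0.1479, 0.0395]
tcp_rot: [0.0, 0.69, 0.724, 0.0]
force: [-0.8, -0.1, 0.6]
finger_gap: 0.045
```

drive_tool --pt "0 0 20 0 0 0 120" --pt "0 0 50 0 0 0 100" --pt "0 -10 90 0 0 0 60" --pt "10 -30 130 0 0 0 0" --pt "10 -35 170 0 0 0 0" --pt "20 -35 210 0 0 0 0" --pt "20 -35 210 0 0 0 0" --pt "20 -35 210 0 0 0 0"

```text
time_s: 11.62
tcp_pos: [0.4541, 0.113, 0.2529]
tcp_rot: [0.003, 0.69, 0.724, 0.003]
force: [0.5, -0.9, -0.6]
finger_gap: 0.0858
```

```bash
python3 - <<'E'
from h import *
import pickle
np.set_printoptions(precision=4,suppress=True)
w=shot("wrist","w11.png"); pickle.dump(w,open("w11.pkl","wb"))
from station import arm
o=arm.observe();print(o['tcp_pos'],o['tcp_rot'])
E
```

```text
[0.452  0.1129 0.2503] [0.0008 0.6901 0.7237 0.001 ]
```

View pics/w11.png

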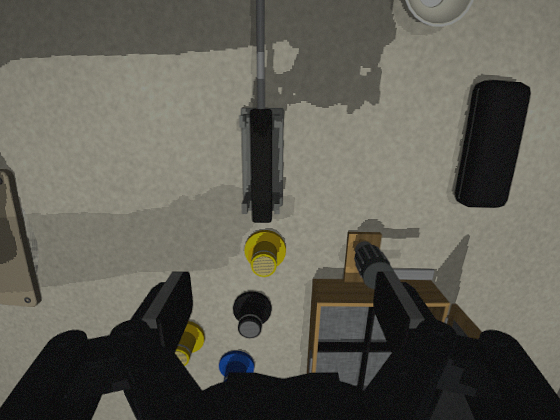

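The pole is back in its cradle and the hatch is shut. Next, loupe A: the black one at scene pixel (252,212), not the blue one at (222,198) or the yellow ones.

drive_tool --pt "-30 -30 0 0 0 7 0" --pt "-30 -60 0 0 0 14 0" --pt "-30 -90 0 0 0 21 0" --pt "-30 -120 0 0 0 28 0" --pt "-30 -150 0 0 0 35 0" --pt "-30 -180 0 0 0 42 0" --pt "-30 -199 -20 0 0 49 0" --pt "-30 -199 -40 0 0 56 0" --pt "-30 -199 -49 0 0 63 0" --pt "-30 -199 -49 0 0 70 0" --pt "-30 -199 -49 0 0 77 0" --pt "-30 -199 -49 0 0 84 0"

```text
time_s: 12.67
tcp_pos: [0.4185, -0.0851, 0.1971]
tcp_rot: [-0.003, 0.038, 0.999, 0.001]
force: [-0.5, 0.3, 0.2]
finger_gap: 0.085
```

drive_tool --pt "0 0 0 0 0 5.4 70" --pt "0 0 0 0 0 5.4 70" --pt "0 0 0 0 0 5.4 70"

```text
time_s: 12.92
tcp_pos: [0.4195, -0.0853, 0.1982]
tcp_rot: [-0.002, -0.005, 1.0, 0.001]
force: [-0.4, 0.8, 0.7]
finger_gap: 0.0621
```

```bash
python3 - <<'E'
from h import *
import pickle
np.set_printoptions(precision=4,suppress=True)
w=shot("wrist","w12.png"); pickle.dump(w,open("w12.pkl","wb"))
from station import arm
o=arm.observe();print(o['tcp_pos'],o['tcp_rot'],o['joint_pos'])
E
```

```text
[ 0.4198 -0.0855  0.1987] [-0.0015 -0.0048  1.      0.0006] [-0.352  -0.0532 -0.4697  1.1576 -0.     -0.3616]
```

View pics/w12.png

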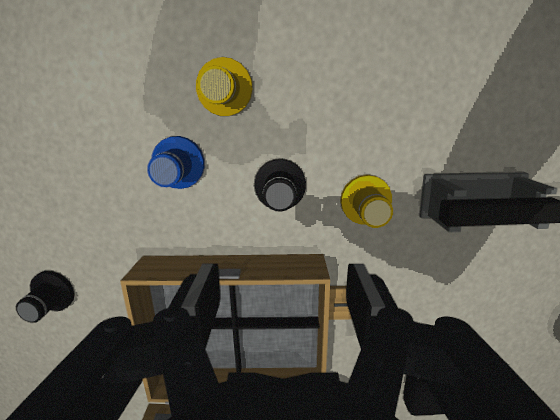

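```bash
python3 - <<'E'
from h import *
import pickle
np.set_printoptions(precision=4,suppress=True)
w=pickle.load(open("w12.pkl","rb"))
print(onz(w,(279,193),.048),onz(w,(29.5,309),.048))
print("case corners",onz(w,(122,283),.058),onz(w,(330,280.5),.058))
print("divider end",onz(w,(233.5,290),.024),onz(w,(236,360),.024))
E
```

```text
[ 0.4203 -0.0882  0.048 ] [ 0.5593 -0.3739  0.048 ]
case corners [ 0.5145 -0.2495  0.058 ] [ 0.5084 -0.0363  0.058 ]
divider end [ 0.5419 -0.1398  0.024 ] [ 0.6445 -0.1415  0.024 ]
```

drive_tool --pt "-1 -1 -40 0 0 0 70" --pt "-1 -1 -80 0 0 0 70" --pt "-1 -1 -110 0 0 0 70" --pt "-1 -1 -135 0 0 0 70" --pt "-1 -1 -155 0 0 0 70" --pt "-1 -1 -170 0 0 0 70" --pt "-1 -1 -180 0 0 0 70" --pt "-1 -1 -185 0 0 0 70" --pt "-1 -1 -185 0 0 0 120" --pt "-1 -1 -185 0 0 0 255" --pt "-1 -1 -185 0 0 0 255" --pt "-1 -1 -185 0 0 0 255"

```text
time_s: 13.97
tcp_pos: [0.421, -0.0874, 0.0161]
tcp_rot: [0.001, -0.006, 1.0, -0.0]
force: [0.3, 0.7, -1.3]
finger_gap: 0.0303
```

drive_tool --pt "0 0 0 0 0 0 255" --pt "0 0 0 0 0 0 255" --pt "0 0 0 0 0 0 255" --pt "0 0 20 0 0 0 255" --pt "0 0 50 0 0 0 255" --pt "0 0 85 0 0 0 255" --pt "0 0 95 0 0 0 255" --pt "0 0 95 0 0 0 255"

```text
time_s: 14.63
tcp_pos: [0.4231, -0.0882, 0.1134]
tcp_rot: [0.004, -0.006, 1.0, -0.001]
force: [1.2, -0.5, -0.5]
finger_gap: 0.0299
```

```bash
python3 - <<'E'
from h import *
w=shot("wrist","w13.png")
E
```

```text
(no output)
```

View pics/w13.png

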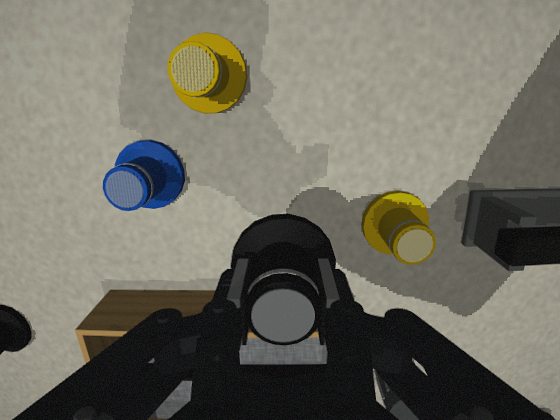

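drive_tool --pt "30 0 0 0 0 0 255" --pt "65 -1 0 0 0 0 255" --pt "100 -2 0 0 0 0 255" --pt "132 -2 0 0 0 0 255" --pt "132 -2 0 0 0 0 255" --pt "132 -2 -25 0 0 0 255" --pt "132 -2 -50 0 0 0 255" --pt "132 -2 -65 0 0 0 255" --pt "132 -2 -75 0 0 0 255" --pt "132 -2 -83 0 0 0 255" --pt "132 -2 -87 0 0 0 255" --pt "132 -2 -87 0 0 0 255"

```text
time_s: 15.68
tcp_pos: [0.5511, -0.0889, 0.0228]
tcp_rot: [-0.001, -0.006, 1.0, 0.0]
force: [0.1, -0.0, -1.3]
finger_gap: 0.0298
```

drive_tool --pt "0 0 0 0 0 0 180" --pt "0 0 0 0 0 0 115" --pt "0 0 0 0 0 0 115" --pt "0 0 0 0 0 0 115" --pt "0 0 15 0 0 0 115" --pt "0 0 40 0 0 0 115" --pt "0 0 75 0 0 0 115" --pt "0 0 110 0 0 0 70" --pt "0 0 140 0 0 0 70" --pt "-60 -80 177 0 0 0 70" --pt "-60 -120 177 0 0 0 70" --pt "-60 -120 177 0 0 0 70"

```text
time_s: 16.68
tcp_pos: [0.4979, -0.1961, 0.1988]
tcp_rot: [0.001, -0.007, 1.0, -0.001]
force: [0.5, -0.1, -0.3]
finger_gap: 0.0625
```

```bash
python3 - <<'E'
from h import *
import pickle
np.set_printoptions(precision=4,suppress=True)
w=shot("wrist","w14.png"); pickle.dump(w,open("w14.pkl","wb"))
d=shot("side");crop(d,220,200,410,370,4,"d14.png")
from station import arm
o=arm.observe();print(o['tcp_pos'],o['tcp_rot'],o['joint_pos'])
E
```

```text
[ 0.4977 -0.2005  0.1995] [ 0.002  -0.0027  1.     -0.0023] [-0.5023  0.1362 -0.269   1.1598 -0.0021 -0.5077]
```

View pics/w14.png

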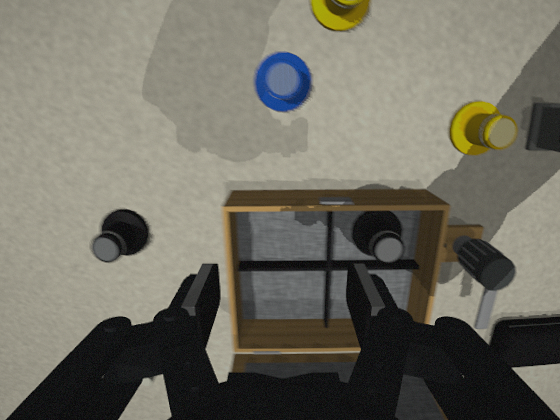

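View pics/d14.png

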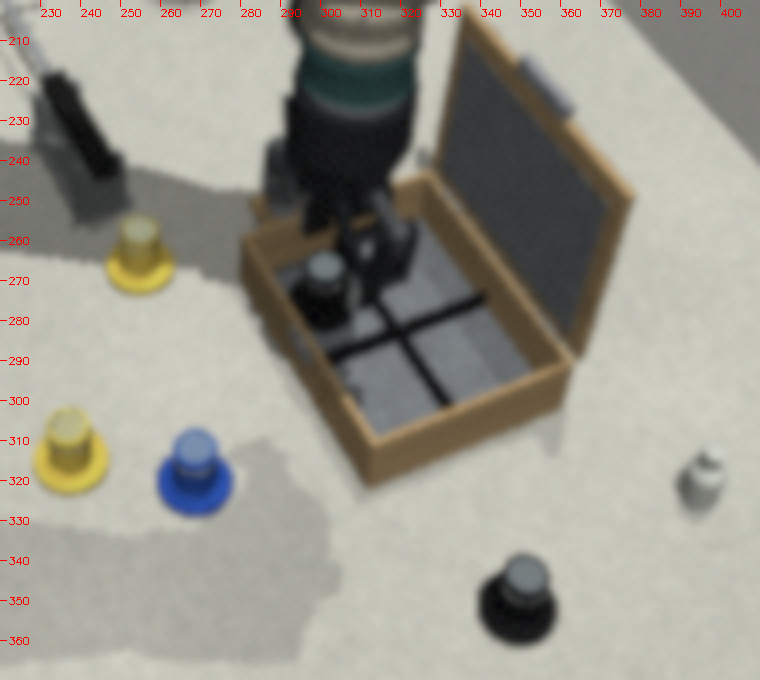

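```bash
python3 - <<'E'
from h import *
import pickle
np.set_printoptions(precision=4,suppress=True)
w=pickle.load(open("w14.pkl","rb"))
print(onz(w,(107,246.5),.048), onz(w,(388.5,248),.054))
E
```

```text
[ 0.5591 -0.3761  0.048 ] [ 0.5531 -0.0901  0.054 ]
```

drive_tool --pt "15 -40 0 0 0 0 70" --pt "30 -80 0 0 0 0 70" --pt "48 -120 0 0 0 0 70" --pt "67 -155 0 0 0 0 70" --pt "67 -165 -40 0 0 0 70" --pt "67 -165 -80 0 0 0 70" --pt "67 -165 -120 0 0 0 70" --pt "67 -165 -150 0 0 0 70" --pt "67 -165 -170 0 0 0 70" --pt "67 -165 -180 0 0 0 70" --pt "67 -165 -185 0 0 0 70" --pt "67 -165 -185 0 0 0 70"

```text
time_s: 17.78
tcp_pos: [0.5639, -0.359, 0.01]
tcp_rot: [-0.001, -0.006, 1.0, 0.001]
force: [-0.1, -0.3, -0.4]
finger_gap: 0.0618
```

drive_tool --pt "0 0 0 0 0 0 150" --pt "0 0 0 0 0 0 255" --pt "0 0 0 0 0 0 255" --pt "0 0 0 0 0 0 255" --pt "0 0 0 0 0 0 255" --pt "0 0 0 0 0 0 255" --pt "0 0 20 0 0 0 255" --pt "0 0 50 0 0 0 255" --pt "0 0 80 0 0 0 255" --pt "0 0 95 0 0 0 255" --pt "0 0 95 0 0 0 255"

```text
time_s: 18.7
tcp_pos: [0.5673, -0.3622, 0.1114]
tcp_rot: [0.003, -0.006, 1.0, -0.002]
force: [0.9, -0.4, -0.5]
finger_gap: 0.0301
```

```bash
python3 - <<'E'
from h import *
w=shot("wrist","w15.png")
E
```

```text
(no output)
```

View pics/w15.png

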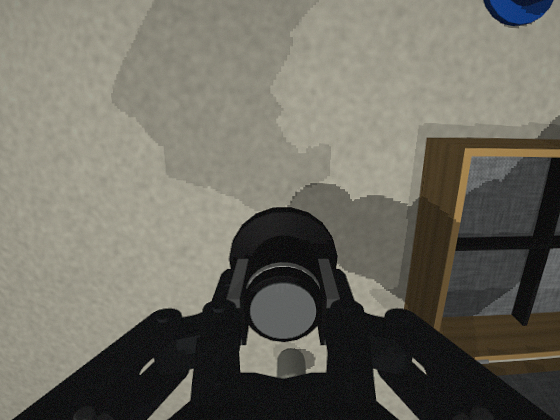

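```bash
python3 - <<'E'
from station import arm
o=arm.observe();print(o['time_s'],o['tcp_pos'],o['tcp_rot'],o['joint_pos'])
E
```

```text
18.75 [ 0.56601989 -0.36129496  0.10880006] [ 0.00163805 -0.00586143  0.99998066 -0.00128319] [-6.64324036e-01  4.34877192e-01 -7.05582079e-02  1.06119937e+00
  2.36069121e-05 -6.76046945e-01]
```

drive_tool --pt "0 40 0 0 0 0 255" --pt "-2 80 0 0 0 0 255" --pt "-4 115 0 0 0 0 255" --pt "-6 145 0 0 0 0 255" --pt "-7 167 0 0 0 0 255" --pt "-7 167 0 0 0 0 255" --pt "-7 167 -20 0 0 0 255" --pt "-7 167 -40 0 0 0 255" --pt "-7 167 -60 0 0 0 255" --pt "-7 167 -72 0 0 0 255" --pt "-7 167 -80 0 0 0 255" --pt "-7 167 -80 0 0 0 255"

```text
time_s: 19.75
tcp_pos: [0.5555, -0.1927, 0.0238]
tcp_rot: [-0.002, -0.006, 1.0, 0.001]
force: [-0.2, -0.1, -1.2]
finger_gap: 0.0301
```

drive_tool --pt "0 0 -4 0 0 0 255" --pt "0 0 -7 0 0 0 255" --pt "0 0 -9 0 0 0 255" --pt "0 0 -9 0 0 0 255"

```text
time_s: 20.08
tcp_pos: [0.5586, -0.1938, 0.0187]
tcp_rot: [0.001, -0.006, 1.0, -0.0]
force: [0.2, 0.4, -0.5]
finger_gap: 0.0302
```

drive_tool --pt "0 0 -2 0 0 0 255" --pt "0 0 -2 0 0 0 180" --pt "0 0 -2 0 0 0 115" --pt "0 0 -2 0 0 0 115" --pt "0 0 -2 0 0 0 115" --pt "0 0 15 0 0 0 115" --pt "0 0 40 0 0 0 115" --pt "0 0 75 0 0 0 115" --pt "0 0 110 0 0 0 115" --pt "-30 20 145 0 0 0 115" --pt "-60 40 175 0 0 0 115" --pt "-60 40 175 0 0 0 115"

```text
time_s: 21.08
tcp_pos: [0.4968, -0.1523, 0.1967]
tcp_rot: [0.001, -0.006, 1.0, -0.0]
force: [-0.2, -0.6, -0.4]
finger_gap: 0.0471
```

```bash
python3 - <<'E'
from h import *
import pickle
np.set_printoptions(precision=4,suppress=True)
w=shot("wrist","w16.png"); s=shot("scene"); d=shot("side")
pickle.dump((s,d,w),open("p16.pkl","wb"))
crop(s,130,170,290,310,5,"s16.png");crop(d,220,180,410,370,4,"d16.png")
from station import arm
o=arm.observe();print(o['tcp_pos'],o['tcp_rot'],o['joint_pos'])
E
```

```text
[ 0.4982 -0.1534  0.1934] [ 0.0012 -0.0061  1.     -0.0006] [-0.4227  0.1154 -0.3062  1.1463 -0.0001 -0.4348]
```

View pics/w16.png

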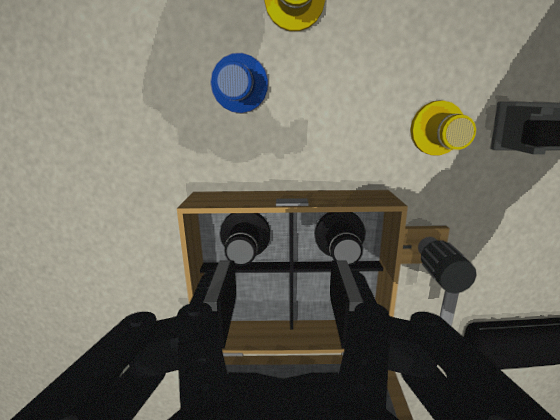

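View pics/s16.png

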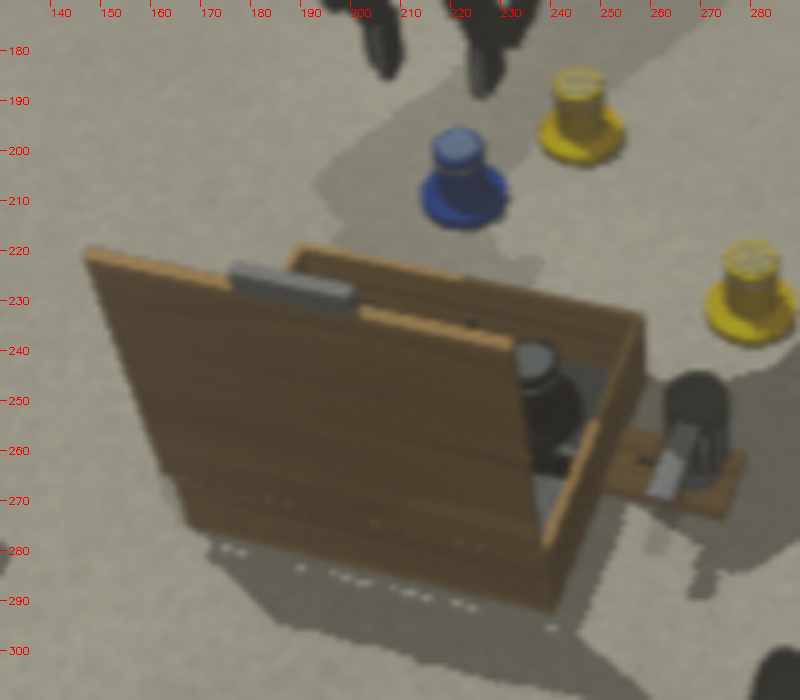

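View pics/d16.png

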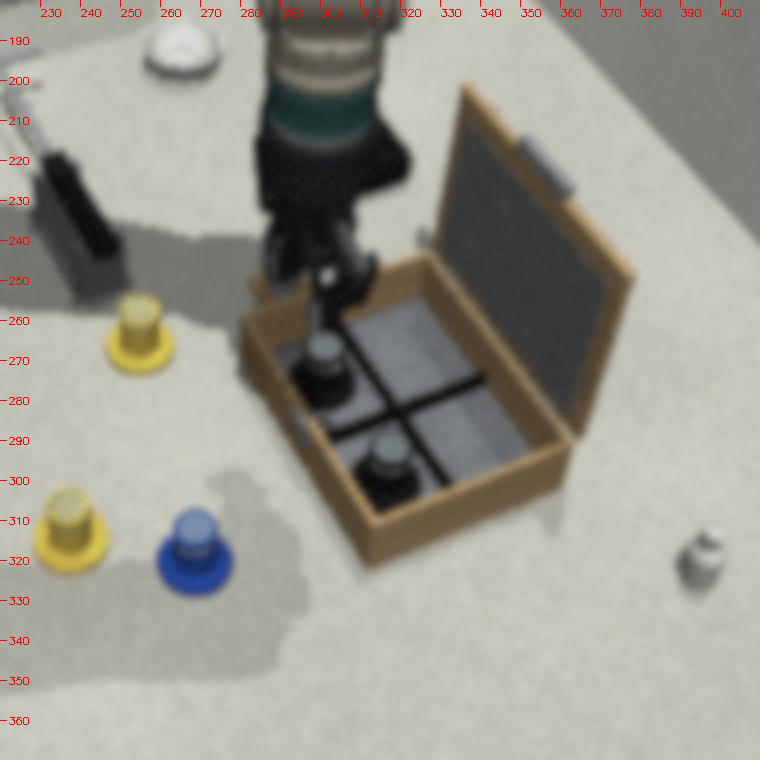

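```bash
python3 - <<'E'
from h import *
import pickle
np.set_printoptions(precision=4,suppress=True)
s,d,w=pickle.load(open("p16.pkl","rb"))
# d16 crop y offset 180
print(tri([(s,(147,220.5)),(d,(377.5,249.5))]),tri([(s,(232.5,238.5)),(d,(335.5,201.5))]))
c=np.array([.596,-.141]);a=np.deg2rad(1.7)
h=c+.085*np.array([np.cos(a),np.sin(a)]);print(h)
print(onz(w,(240,245),.054),onz(w,(346,246),.054))
E
```

```text
(array([ 0.6906, -0.2472,  0.2312]), [np.float64(0.0008159841930134696), np.float64(0.0008159841930133188)]) (array([ 0.6845, -0.0342,  0.2306]), [np.float64(0.0014130946710751366), np.float64(0.001413094671075108)])
[ 0.681  -0.1385]
[ 0.5495 -0.1931  0.054 ] [ 0.5494 -0.0895  0.054 ]
```

drive_tool --pt "0 20 38 0 0 0 180" --pt "0 40 75 0 0 0 255" --pt "10 60 106 0 0 0 255" --pt "45 80 110 0 0 0 255" --pt "80 94 110 0 0 0 255" --pt "118 94 110 0 0 0 255" --pt "155 94 110 0 0 0 255" --pt "190 94 110 0 0 0 255" --pt "225 94 110 0 0 0 255" --pt "247 94 110 0 0 0 255" --pt "247 94 110 0 0 0 255" --pt "247 94 110 0 0 0 255"

```text
time_s: 22.23
tcp_pos: [0.7459, -0.0598, 0.2981]
tcp_rot: [-0.002, -0.006, 1.0, 0.0]
force: [-0.5, -0.0, 0.2]
finger_gap: 0.0002
```

```bash
python3 - <<'E'
from h import *
s=shot("scene","s17.png"); d=shot("side","d17.png")
from station import arm
o=arm.observe();print(o['tcp_pos'],o['tcp_rot'],o['joint_pos'])
E
```

```text
[ 0.74441471 -0.05963659  0.30051117] [-1.57375777e-03 -5.70604130e-03  9.99982461e-01  2.04028833e-04] [-1.66364032e-01  4.84795943e-01  4.12929861e-01  1.50210115e+00
 -1.36892891e-04 -1.77775974e-01]
```

View pics/s17.png

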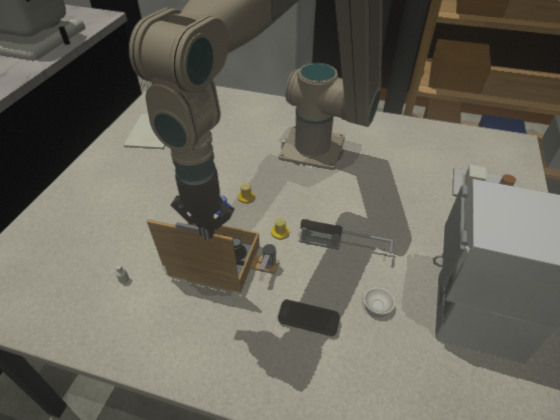

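drive_tool --pt "0 0 -35 0 0 0 255" --pt "0 0 -70 0 0 0 255" --pt "0 0 -100 0 0 0 255" --pt "0 0 -107 0 0 0 255" --pt "0 0 -107 0 0 0 255" --pt "-12 0 -107 0 0 0 255" --pt "-24 0 -107 0 0 0 255" --pt "-34 0 -107 0 0 0 255" --pt "-44 0 -107 0 0 0 255"

```text
time_s: 23.08
tcp_pos: [0.7018, -0.0598, 0.1996]
tcp_rot: [0.003, -0.006, 1.0, -0.0]
force: [0.7, -0.1, -0.1]
finger_gap: 0.0001
```

```bash
python3 - <<'E'
from h import *
d=shot("side"); crop(d,240,150,400,310,4,"d18.png")
s=shot("scene"); crop(s,130,150,290,310,4,"s18.png")
E
```

```text
(no output)
```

View pics/s18.png

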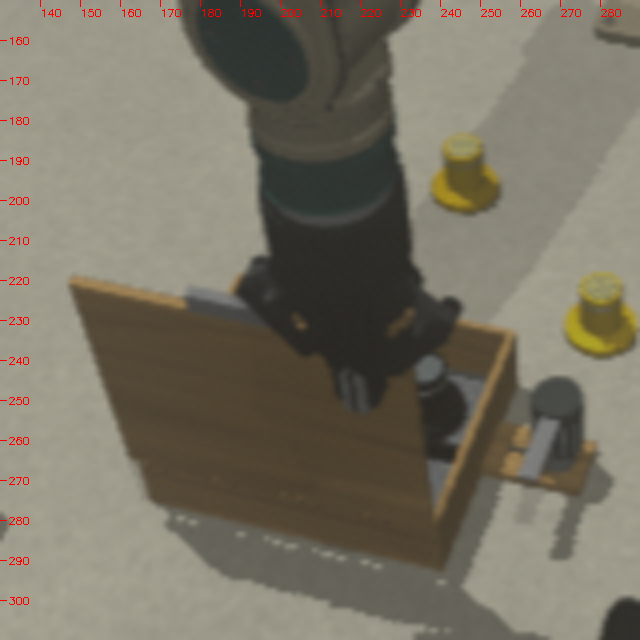

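drive_tool --pt "-12 0 0 0 0 0 255" --pt "-24 0 0 0 0 0 255" --pt "-35 0 -2 0 0 0 255" --pt "-47 0 -5 0 0 0 255" --pt "-58 0 -9 0 0 0 255" --pt "-69 0 -14 0 0 0 255" --pt "-79 0 -19 0 0 0 255" --pt "-89 0 -26 0 0 0 255" --pt "-98 0 -33 0 0 0 255" --pt "-107 0 -41 0 0 0 255" --pt "-114 0 -50 0 0 0 255" --pt "-121 0 -60 0 0 0 255"

```text
time_s: 24.18
tcp_pos: [0.5822, -0.06, 0.1386]
tcp_rot: [0.003, -0.006, 1.0, -0.001]
force: [0.1, -0.2, 0.3]
finger_gap: 0.0
```

```bash
python3 - <<'E'
from h import *
d=shot("side"); crop(d,240,150,400,310,4,"d19.png")
s=shot("scene"); crop(s,130,150,290,310,4,"s19.png")
from station import arm
o=arm.observe();print(o['tcp_pos'],o['force'])
E
```

```text
[ 0.57939613 -0.05937635  0.13627266] [-0.84388589  0.2500706   0.44831696]
```

View pics/s19.png

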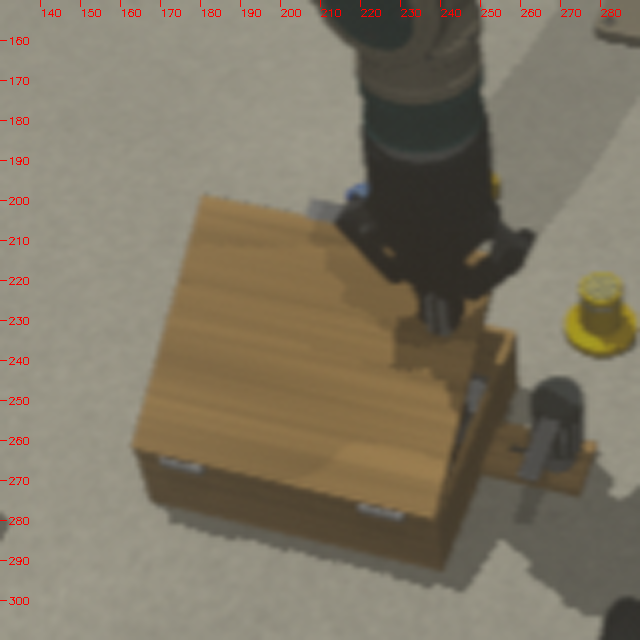

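drive_tool --pt "-6 0 -10 0 0 0 255" --pt "-11 0 -20 0 0 0 255" --pt "-15 0 -31 0 0 0 255" --pt "-19 0 -43 0 0 0 255" --pt "-21 0 -50 0 0 0 255" --pt "-22 0 -57 0 0 0 255" --pt "-23 0 -62 0 0 0 255" --pt "-23 0 -65 0 0 0 255" --pt "-23 0 -67 0 0 0 255" --pt "-23 0 -68 0 0 0 255" --pt "-23 0 -68 0 0 0 255"

```text
time_s: 25.2
tcp_pos: [0.5571, -0.0594, 0.0678]
tcp_rot: [0.0, -0.006, 1.0, -0.0]
force: [-0.3, -0.4, -0.0]
finger_gap: -0.0002
```

```bash
python3 - <<'E'
from h import *
d=shot("side"); crop(d,240,150,400,310,4,"d20.png")
from station import arm
o=arm.observe();print(o['tcp_pos'],o['force'])
E
```

```text
[ 0.55721744 -0.0594296   0.06794639] [ 0.04262897  0.19494885 -0.14301839]
```

View pics/d20.png

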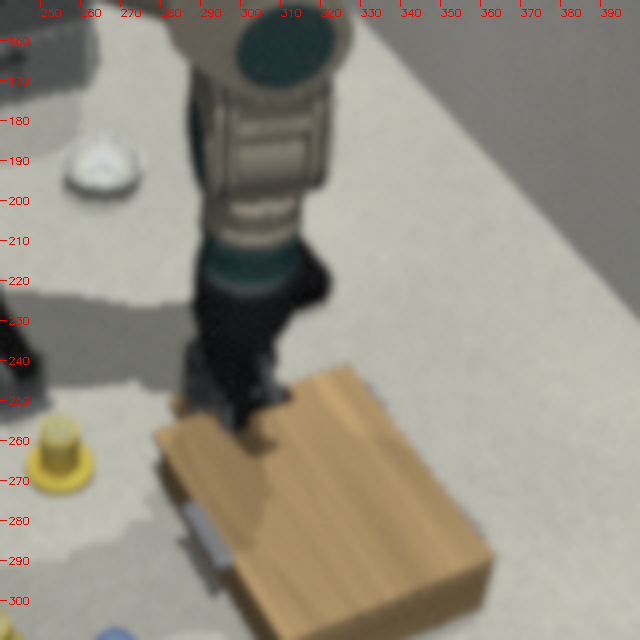

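Nearly shut, with no contact force yet. I'll press a little further and watch the force.

drive_tool --pt "0 0 -1 0 0 0 255" --pt "0 0 -2 0 0 0 255" --pt "0 0 -3 0 0 0 255" --pt "0 0 -3 0 0 0 255"

```text
time_s: 25.58
tcp_pos: [0.5575, -0.0595, 0.0669]
tcp_rot: [0.001, -0.006, 1.0, -0.0]
force: [-3.5, 1.2, 10.9]
finger_gap: 0.0
```

```bash
python3 - <<'E'
from h import *
import pickle
np.set_printoptions(precision=4,suppress=True)
s,d,w=pickle.load(open("p16.pkl","rb"))
crop(w,395,220,495,330,6,"w16c.png")
E
```

```text
(no output)
```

View pics/w16c.png

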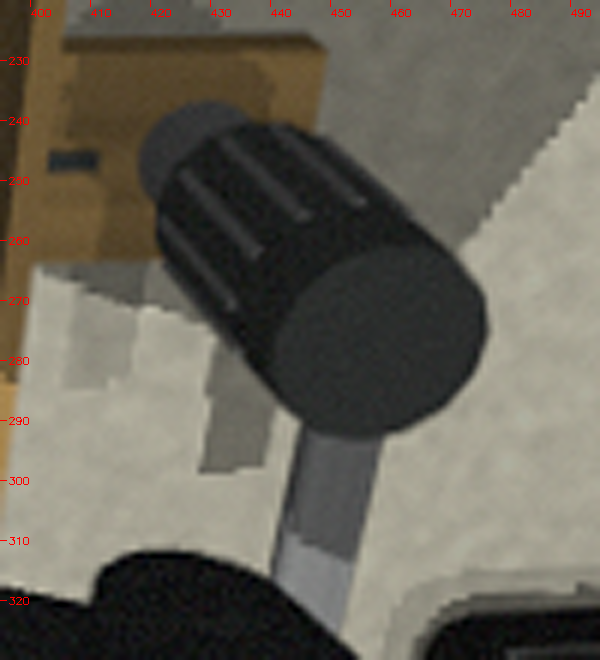

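drive_tool --pt "0 0 20 0 0 0 255" --pt "0 15 50 0 0 0 200" --pt "-20 40 85 0 0 0 105" --pt "-20 74 110 0 0 0 105" --pt "-20 74 110 0 0 0 105" --pt "-20 74 110 0 0 0 105"

```text
time_s: 26.08
tcp_pos: [0.5387, 0.0159, 0.1776]
tcp_rot: [0.003, -0.007, 1.0, -0.0]
force: [0.4, -0.3, -0.0]
finger_gap: 0.0503
```

```bash
python3 - <<'E'
from h import *
import pickle
np.set_printoptions(precision=4,suppress=True)
w=shot("wrist","w21.png"); s=shot("scene"); d=shot("side")
pickle.dump((s,d,w),open("p21.pkl","wb"))
crop(d,220,180,410,330,4,"d21.png")
from station import arm
o=arm.observe();print(o['tcp_pos'],o['tcp_rot'],o['force'])
E
```

```text
[0.5362 0.0142 0.1736] [-0.0009 -0.0057  1.     -0.0002] [-0.2825  0.4859 -0.7381]
```

View pics/w21.png

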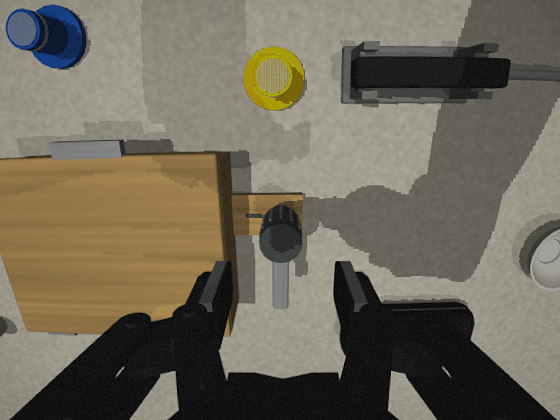

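View pics/d21.png

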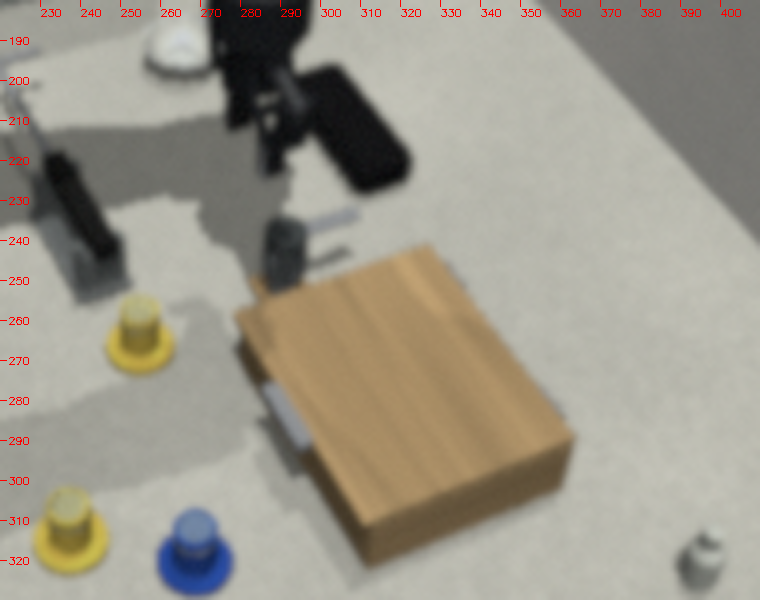

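```bash
python3 - <<'E'
from h import *
import pickle
np.set_printoptions(precision=4,suppress=True)
s,d,w=pickle.load(open("p21.pkl","rb"))
print(onz(w,(280.5,242),.078),onz(w,(281,308),.075),onz(w,(280,263),.075))
print("case right edge",onz(w,(218,152.5),.067),onz(w,(232,334),.067))
print("mark?",onz(w,(247,215),.03),onz(w,(262,215),.03))
crop(w,220,180,320,320,5,"w21c.png")
E
```

```text
[0.5684 0.0148 0.078 ] [0.6356 0.016  0.075 ] [0.5896 0.0146 0.075 ]
case right edge [ 0.497  -0.0354  0.067 ] [ 0.6727 -0.0313  0.067 ]
mark? [ 0.5626 -0.0178  0.03  ] [ 0.5624 -0.0033  0.03  ]
```

View pics/w21c.png

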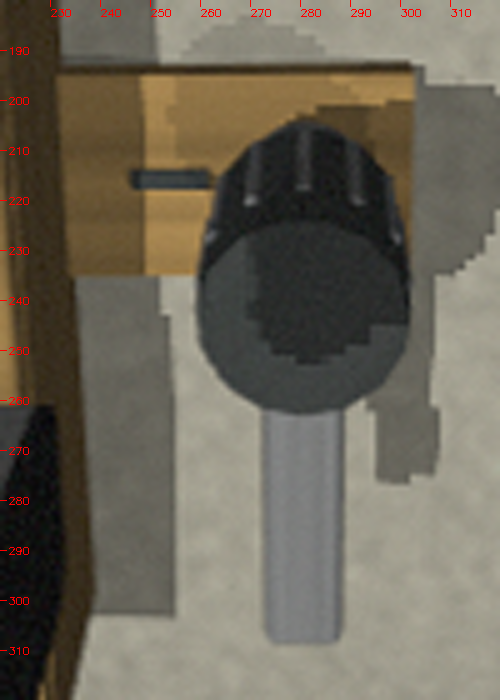

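drive_tool --pt "16 1 -10 0 0 0 105" --pt "32 1 -30 0 0 0 105" --pt "32 1 -55 0 0 0 105" --pt "32 1 -75 0 0 0 105" --pt "32 1 -95 0 0 0 105" --pt "32 1 -113 0 0 0 105" --pt "32 1 -125 0 0 0 105" --pt "32 1 -134 0 0 0 105" --pt "32 1 -134 0 0 0 105" --pt "32 1 -134 0 0 0 105"

```text
time_s: 27.07
tcp_pos: [0.5684, 0.0153, 0.0402]
tcp_rot: [-0.001, -0.006, 1.0, 0.0]
force: [0.7, 0.3, 0.4]
finger_gap: 0.0502
```

drive_tool --pt "0 0 0 0 0 0 150" --pt "0 0 0 0 0 0 255" --pt "0 0 0 0 0 0 255" --pt "0 0 0 0 0 0 255" --pt "0 0 0 0 0 0 255" --pt "0 0 0 0 0 0 255"

```text
time_s: 27.57
tcp_pos: [0.5698, 0.0144, 0.0421]
tcp_rot: [0.001, -0.006, 1.0, -0.001]
force: [-0.9, -4.2, 2.9]
finger_gap: 0.0347
```

drive_tool --pt "0 0 0 0 0 -5 255" --pt "0 0 0 0 0 -12 255" --pt "0 0 0 0 0 -19 255" --pt "0 0 0 0 0 -26 255" --pt "0 0 0 0 0 -33 255" --pt "0 0 0 0 0 -40 255" --pt "0 0 0 0 0 -47 255" --pt "0 0 0 0 0 -54 255" --pt "0 0 0 0 0 -61 255" --pt "0 0 0 0 0 -68 255" --pt "0 0 0 0 0 -75 255" --pt "0 0 0 0 0 -80 255"

```text
time_s: 28.57
tcp_pos: [0.569, 0.0134, 0.0421]
tcp_rot: [0.002, 0.641, 0.768, -0.002]
force: [-3.2, -8.5, 3.6]
finger_gap: 0.0346
```

drive_tool --pt "0 0 0 0 0 -5 255" --pt "0 0 0 0 0 -10 255" --pt "0 0 0 0 0 -10 255" --pt "0 0 0 0 0 -10 255"

```text
time_s: 28.9
tcp_pos: [0.5687, 0.0134, 0.0421]
tcp_rot: [0.002, 0.704, 0.711, -0.002]
force: [-2.5, -7.5, 5.4]
finger_gap: 0.0347
```

```bash
python3 - <<'E'
from h import *
import pickle
np.set_printoptions(precision=4,suppress=True)
s=shot("scene"); crop(s,210,200,320,300,6,"s22.png"); w=shot("wrist","w22.png")
from station import arm
o=arm.observe();print(o['tcp_pos'],o['tcp_rot'],o['force'])
E
```

```text
[0.5688 0.0134 0.0421] [ 0.002   0.7035  0.7107 -0.0018] [-2.9215 -7.6327  5.6703]
```

View pics/s22.png

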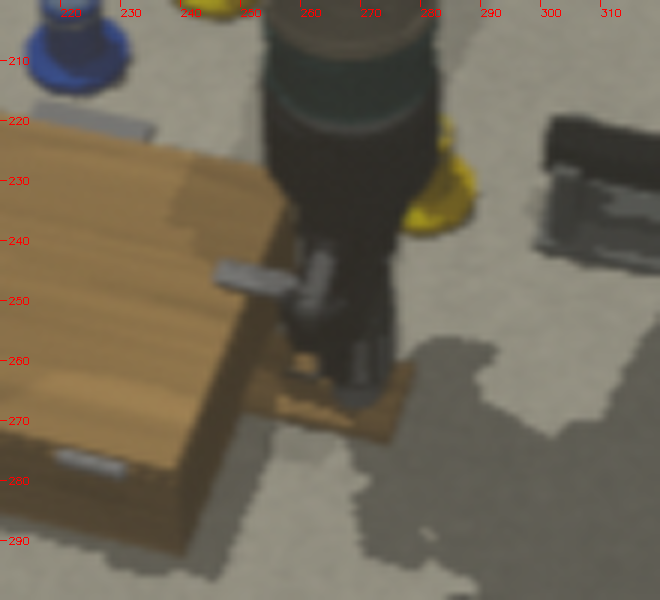

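View pics/w22.png

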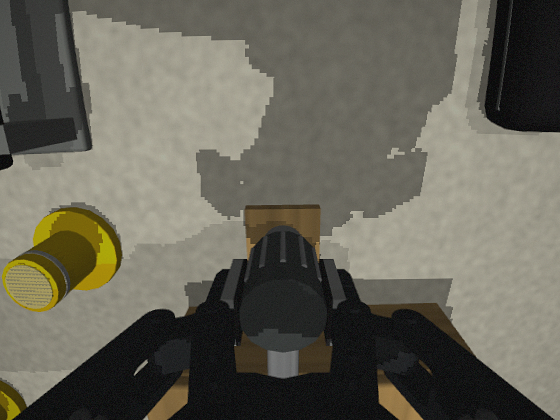

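drive_tool --pt "0 0 0 0 0 0 180" --pt "0 0 0 0 0 0 105" --pt "0 0 0 0 0 0 105" --pt "0 0 0 0 0 0 105" --pt "0 0 20 0 0 0 105" --pt "0 0 55 0 0 0 105" --pt "0 0 95 0 0 0 105" --pt "-30 0 135 0 0 0 60" --pt "-60 -20 175 0 0 0 0" --pt "-70 -30 200 0 0 0 0" --pt "-70 -30 200 0 0 0 0" --pt "-70 -30 200 0 0 0 0"

```text
time_s: 30.0
tcp_pos: [0.5002, -0.0147, 0.2446]
tcp_rot: [0.003, 0.703, 0.711, 0.003]
force: [0.5, 0.1, 0.1]
finger_gap: 0.0851
```

```bash
python3 - <<'E'
from h import *
import pickle
np.set_printoptions(precision=4,suppress=True)
s=shot("scene","s23.png"); w=shot("wrist","w23.png"); d=shot("side","d23.png")
pickle.dump((s,d,w),open("p23.pkl","wb"))
from station import arm
o=arm.observe();print(o['tcp_pos'],o['tcp_rot'],o['force'])
E
```

```text
[ 0.4985 -0.0138  0.2395] [-0.0008  0.7028  0.7114 -0.0002] [-0.6277 -0.3233 -0.3308]
```

View pics/s23.png

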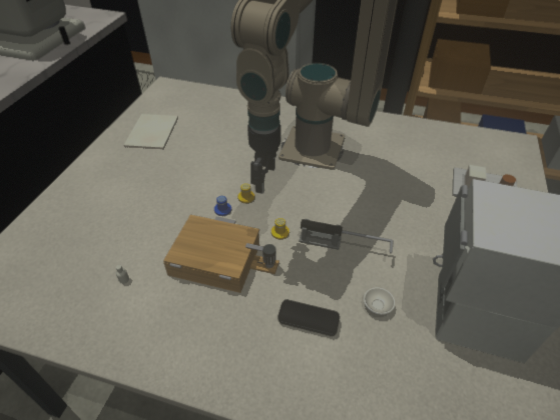

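View pics/w23.png

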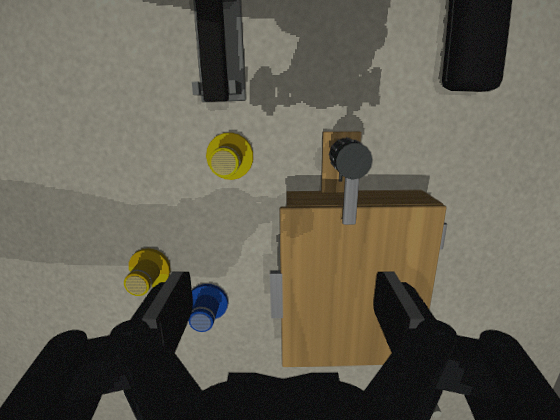

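View pics/d23.png

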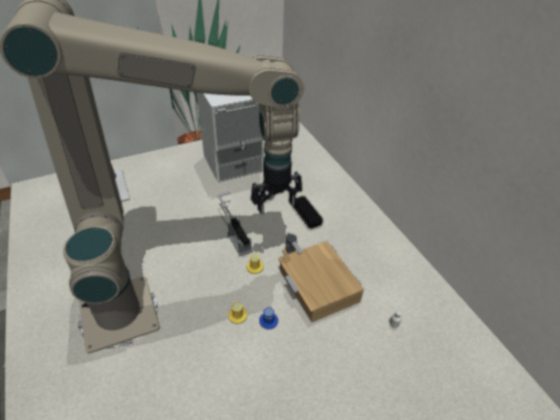

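```bash
python3 - <<'E'
from h import *
import pickle
np.set_printoptions(precision=4,suppress=True)
s,d,w=pickle.load(open("p23.pkl","rb"))
crop(w,270,120,460,270,4,"w23c.png"); crop(s,410,150,500,300,5,"s23c.png"); crop(d,200,190,270,260,8,"d23c.png")
s0,d0=pickle.load(open("init.pkl","rb"))
# compare pole region init vs now in scene
for nm,a in (("init",s0),("now",s)):
    im=a["pixels"][215:260,295:400].astype(int)
print(np.abs(s0["pixels"][215:260,295:400].astype(int)-s["pixels"][215:260,295:400]).mean())
E
```

```text
22.59379188712522
```

View pics/w23c.png

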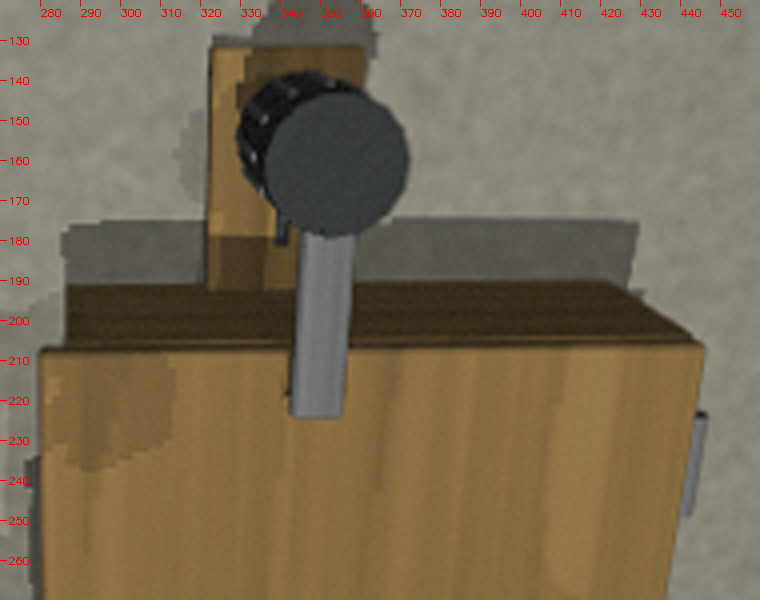

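View pics/s23c.png

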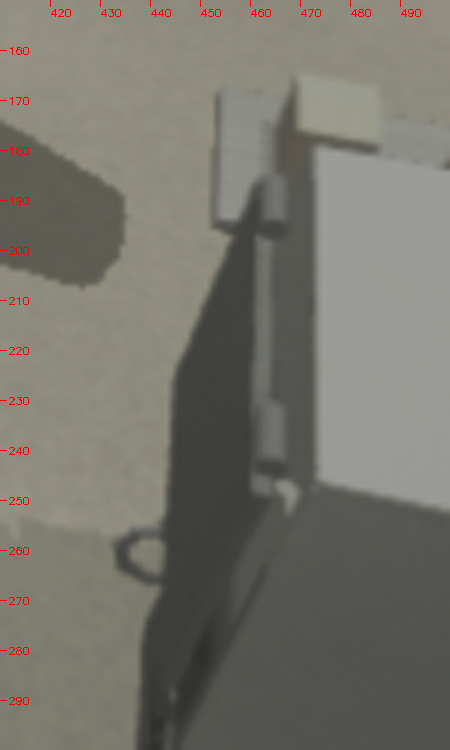

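```bash
python3 - <<'E'
from h import *
import pickle
np.set_printoptions(precision=4,suppress=True)
s,d,w=pickle.load(open("p23.pkl","rb"))
a=onz(w,(351.6,178.5),.075);b=onz(w,(348.6,223.7),.075);v=b-a;print("tongue deg",np.degrees(np.arctan2(v[1],v[0])),a,b)
a=onz(w,(280,207.5),.067);b=onz(w,(443,205.5),.067);v=b-a;print("lid side edge deg",np.degrees(np.arctan2(v[1],v[0])),a,b, np.linalg.norm(v))
h=np.array([.562,.436,.335])
for t in (1.3,1.4,1.47,1.52,1.571): print(t,proj(s,[h+[0,-.16*np.cos(t),-.16*np.sin(t)]]))
for t in (1.4,1.571): print(proj(s,[h+[-.095,-.138*np.cos(t),-.138*np.sin(t)],h+[.095,-.138*np.cos(t),-.138*np.sin(t)]]))
# lid edge height: front corner of lid top scene/side
E
```

```text
tongue deg -89.276389260166 [ 0.5694 -0.0032  0.075 ] [ 0.57   -0.0512  0.075 ]
lid side edge deg 1.280713307110376 [ 0.4987 -0.0368  0.067 ] [ 0.6717 -0.0329  0.067 ] 0.1730278738342145
1.3 [[423.146  255.0903]]
1.4 [[429.6761 257.5697]]
1.47 [[434.438  259.0776]]
1.52 [[437.9265 260.0363]]
1.571 [[441.5531 260.9104]]
[[435.4871 223.0571]
 [431.8773 285.1682]]
[[445.2785 225.6787]
 [443.0279 288.4183]]
```

View pics/d23c.png

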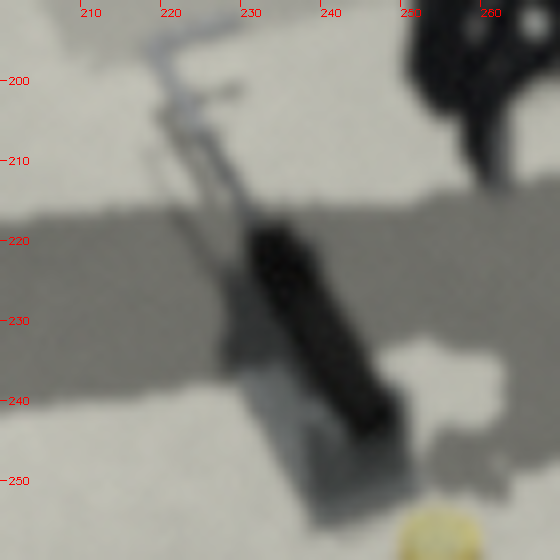

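```bash
python3 - <<'E'
from station import arm
print(arm.hand_in())
E
```

```text
the job is handed in; nothing more can be done
None
```

The corner is closed up and the job is handed in. It took about 30 s of the 210 s allowed, and `hand_in()` gave no verdict.

**What I did**
- **Hatch:** took the pole, passed its hook through the eye and swung the hatch down until it met its stop with about 10 N. The robot itself stayed clear of the hatch.
- **Pole:** laid it back in its cradle the way it was.
- **Loupes:** stood the two black loupes, the only ones I found, in the two near compartments. I left the blue and yellow ones alone.
- **Lid and collar:** pressed the lid shut, then turned the collar 90° clockwise.

**What the last checks showed**
- **Loupes:** both stood upright, each in its own compartment, in the last view before the lid came down.
- **Lid:** it stopped at its shut height (fingertips at 67 mm, about 11 N).
- **Tongue:** lay at −89.3°, against −88.3° for exactly square, over the lid.
- **Hatch:** the scene image puts it at about 1.52–1.57 rad. The eye was partly hidden by the board, so this is approximate.
- **Pole:** matched its starting view to within 1–2 pixels just after I laid it back, and still lay in the cradle in the final side view.
- **Spectacle case, bottle and dish:** they looked unmoved, but I did not measure them.

**What went off plan**
- **Second loupe:** a move stopped short, so I gripped it about 11–15 mm off centre; the jaws slid it to the middle and it was placed normally.
- **Scene comparison of the pole:** a start-to-end image difference was no use because of the arm's shadow, so the pole check rests on the wrist view.

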